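# Lock the scrubber and hold its pumice head home

## Task

First swing the little hook on the scrubber's cradle closed until it rests in its catch. Then take the pumice head out of its cup on the soap mat, turn it until its splined stem meshes with the square steel drive hub, slide it fully home and keep pressing: a spring pushes it back out, so finish while still holding the head down in its seat. Leave the soap, bottle, brush and tube where they are.

Things in the scene. Friction and masses are not known exactly. Their poses are not given: they have to be found in the camera images.
- hook (a joint): Angle of the swing hook about its upright hinge, rad: 0 = closed, bar lying in the slot of the catch post (hard stop); grows as the bar swings out, anticlockwise seen from above; starts 0.8 to 1.4. It stays where it is left; moving it takes about 1 N at the knob.
- hook_knob (a point): Point on the axis of the hook's upright black knob (14 mm diameter, 32 mm tall above the flat steel bar), 12 mm below its top and 78 mm above the ledge. It circles hook_hinge at 62 mm radius. x axis: along the bar, from hinge to tip (31 mm beyond the knob). When closed, the catch post stands 15 mm clear of the knob towards the tip, its top 11 mm below this point.
- hook_hinge (a point): Point on the hook's upright hinge axis, at the same height as hook_knob.
- socket (a point): Centre of the flat top (82 mm above the ledge) of the 34 mm square steel drive hub, 26 mm tall, on the white round unit fixed to the ledge. A plus-shaped hole goes straight down: two slots, each 22.4 mm long, 9.4 mm wide. x, y axes: along the slots, square to the hub's sides; z up. The hub turns stiffly (0.15 N m). A spring plunger meets the stem for its last 6 mm: 3 N, rising to 8 N at home.
- head_grip (a point): Centre of the loose head's block: grey pumice, 36 mm cube, head about 100 g. x, y axes square to its sides, z up. The underside of the round white collar (33 mm diameter, 6 mm thick) is 24 mm below; it lies on the hub's top when home. Meshed, the block's sides are parallel to the hub's (any quarter turn). At first it stands in the mat's cup, collar on the rim, this point 64 mm above the ledge.
- soap_center (a point): Centre of the white soap bar, 55 x 80 x 26 mm, lying on the mat (120 x 180 x 12 mm, fixed) beside the cup. Leave alone.
- bottle: Closed clear squeeze bottle, 56 mm diameter, 156 mm tall, origin under its base. Leave alone.
- brush: Plastic nail brush, 38 x 85 x 45 mm, origin under its centre. Leave alone.
- tube: Steel twist-cap tube lying on its side, 130 mm long (x axis), 26 mm thick, origin under its centre. Leave alone.
- head: The whole head; origin at the centre of the collar's underside. Below it the steel stem is 22 mm long: plus-shaped splines for 16 mm (20 mm across, 7 mm thick, lower edges rounded, pointing to the middles of the block's sides), then a round pilot tip, 7 mm diameter, 6 mm long. The cup has a rim 40 mm above the ledge, 36 mm outer diameter; lift the head 30 mm or more to clear it.
Mind the look-alikes: they are no part of the job. Of the things that look like the part that bears hook, the middle-sized one is meant.

How it is judged:
By the outcome, as a careful person would: the job done as asked, in the order asked, and still so for the second after the job is handed in, while the arm keeps its last pose, push and grip.
It also fails if it takes over 51 s, if anything falls off the work surface, if the arm or the gripper's body presses on something with over 40 N, if the wrist force passes 120 N, or if a joint passes its speed limit or range.

## Robot

A 6-joint arm with a two-finger parallel gripper is mounted at the origin on the work surface. World frame = base frame: x ahead of the robot, y to its left, z up, the work surface at z = 0. Lengths are in m, angles in degrees, forces in N, time in s.
With the tool pointing down it reaches from about 0.375 to 0.9 m from the base axis. Payload 3.1 kg.
Tool frame: the origin (TCP) lies midway between the tips of the shut fingers; the grasp point (between the pads) lies 19 mm behind it; x points along the fingers, z is the direction in which the jaws open and shut, and the axes are right-handed (so a half turn about x gives the same grasp; the last joint's range is limited). The gripper opens to 87 mm and grips with 3 to 60 N. Pads are 19 mm wide; open, the fingers measure 117 mm over their backs; the gripper's body (75 mm by 190 mm) begins 51 mm behind the grasp point.
Start: joints at [-77.206, 30.224, 82.088, -0, 67.689, -10.227], TCP at [0.244, -0.575, 0.223] pointing down, gripper open.
Joint ranges: [-176.69, 176.69], [-43.24, 126.21], [12.49, 139.97], [-82, 262], [0, 151.66], [-163.58, 163.58]. Speed limits (degrees/s): [159.86, 159.86, 180, 180, 180, 180].

## Interface

Orientations are given as a 3x3 rotation matrix whose columns are the frame's x, y, z axes.
In Python, from rig import * gives the robot as it stands.
- The arm moves only by the tool play_rows, never from a script. Its argument "rows" is a list that holds one entry, the list of rows, each a list of 7 numbers: the shift along the tool's x, y, z in m, then the turn, a rotation vector about the tool's x, y, z in degrees, then the finger opening in m, from 0 to 0.087. A call has 1 to 12 rows; each row is the pose to reach, as a shift and turn from the pose commanded when the call began, along the tool's axes at that moment; what a row does not reach only later rows make up. A row lasts 1/10 s, in which the tool goes at most 50 mm and 8.59 degrees, less where a joint would pass 70% of its speed; a pose out of reach is approached as far as the arm can. A call with a gripper value outside its range is refused whole. The fingers move at their own pace and stop on an object; the grip force is fixed at half the most. Time passes only in rows, so rows that repeat a pose let the fingers close. It gives the time, the measured TCP pose, the force and the opening at its end, in the units of the state.
- read_state(): the state, without advancing time (a new reading comes with each control period).
- capture(name): name is "scene" or "top" or "wrist"; returns a dict with "pixels" (384x512x3 uint8, red, green, blue), "intrinsics" (3x3 intrinsics, pixels), "k1" (the pictures are not rectified: a ray, as slopes to the right and down, at radius r is drawn at 1 + k1 r^2 times it, then the intrinsics apply), "rvec" (rotation vector, rad) and "tvec" (3), from world to camera coordinates, as OpenCV has them. Camera axes: x right, y down, z forward; pixel columns grow to the right and rows downward; lengths in m; the calibration is good to about 2 mm. A picture is of the moment at which its call begins. There is no depth.
- hand_in(): hands the job in, once; it reports no verdict.
Trained networks look in the newest picture that a camera, given by its name, has taken for a name from the list of things; names that differ only in an ending like _2 or _b are one class to them, and where a whole thing is asked for, a point or a joint stands for the part that bears it (a point fixed in the world has none). Each returns a list of dicts, best first, with "p" (0 to 1); they miss things now and then, are a little off and sometimes report something else, mostly with a low value. They report only what shows in the picture. A call takes as long as a camera call. They do not tell look-alikes from the thing itself.
- trace(camera, target): "mask" (384x512 bool, what is visible of it) and "at" ([column, row] in pixels, amid what is visible of it).
The state is a dict: "time_s": time; "joint_positions": joint angles; "qvel": joint speeds; "tau": joint torques, N m; "position": TCP position; "tcp_rot": TCP orientation; "force": force on the tool from outside, world axes, zero at the start; "moment": the same for the moment, N m; "opening": opening from 0.0 (shut) to 1.0 (fully open).
Only numpy, scipy, OpenCV 4.12 (cv2) and the standard library are available. Lean on these libraries where they do the work, as an engineer would, in place of code of your own. Each camera call takes 0.05 s, during which the arm holds its last target.

## Working session

There is one attempt and no reset: what is moved stays moved. The work goes in short steps, Python scripts to look and compute and a tool call to move; the robot and the scene stay as the last step left them, time stands still between calls to the robot, and variables do not carry over. Pictures are saved under pics/ and viewed, and the job is handed in when it is done.

Besides the shell and the picture viewer there is one more tool, called as name([rows], argument=value, ...), one row to a line, values as JSON. play_rows: Moves the arm, as the interface text tells. Its arguments: {"type":"object","properties":{"rows":{"type":"array"}},"required":["rows"]}

```bash
ls; mkdir -p pics; cat > h.py <<'E'
from rig import *
import numpy as np, cv2
def snap(n,f):
    c=capture(n); cv2.imwrite('pics/'+f,c['pixels'][:,:,::-1]); return c
E
python3 - <<'E'
from h import *
for n in ['scene','top','wrist']:
    c=snap(n,n+'0.png'); R=cv2.Rodrigues(np.array(c['rvec'],float))[0]
    print(n,c['intrinsics'],c['k1'],(-R.T@np.array(c['tvec'])).round(3))
    for t in ['hook','hook_knob','head','head_grip','socket','soap_center','bottle','brush','tube']:
        try: print(t,[(round(d['p'],2),np.round(d['at']).tolist(),int(d['mask'].sum())) for d in trace(n,t)])
        except Exception as e: print(t,e)
s=read_state();print(s)
E
```

```text
pics
scene [[373.47563558   0.         250.56519994]
 [  0.         373.47563558 190.2260058 ]
 [  0.           0.           1.        ]] 0.02702001783230253 [ 1.138 -0.45   0.786]
hook [(0.63, [149.0, 171.0], 234), (0.51, [227.0, 206.0], 174)]
hook_knob [(0.61, [214.0, 292.0], 87), (0.58, [151.0, 168.0], 230), (0.54, [229.0, 202.0], 184)]
head [(0.5, [298.0, 164.0], 181), (0.22, [226.0, 201.0], 226)]
head_grip [(0.75, [298.0, 162.0], 221)]
socket [(0.86, [110.0, 187.0], 395), (0.56, [188.0, 225.0], 254), (0.44, [186.0, 306.0], 137)]
soap_center [(0.62, [272.0, 180.0], 411), (0.25, [229.0, 199.0], 183)]
bottle [(0.77, [330.0, 130.0], 650), (0.44, [228.0, 204.0], 246), (0.19, [103.0, 288.0], 586)]
brush [(0.96, [301.0, 258.0], 482)]
tube [(0.68, [330.0, 129.0], 648), (0.66, [105.0, 290.0], 526), (0.46, [230.0, 204.0], 235)]
top [[358.16402732   0.         254.83206164]
 [  0.         358.16402732 192.49809629]
 [  0.           0.           1.        ]] -0.0497077631767852 [0.316 0.029 1.241]
hook [(0.45, [304.0, 259.0], 73), (0.44, [272.0, 191.0], 105)]
hook_knob [(0.63, [115.0, 213.0
[... 757 characters left out ...]
  8.20866786e+01,  1.77872773e-03,
        6.76905107e+01, -1.02255134e+01]), 'qvel': array([ 0.12405603, -0.06557558,  0.02360655, -0.06669032,  0.05043799,
        0.04095789]), 'tau': array([ 7.77592104e-04, -4.40005374e+01, -1.76976693e+01,  6.34598848e-02,
        5.06334670e-02, -2.83192503e-05]), 'position': array([ 0.2444692 , -0.57518381,  0.2225496 ]), 'tcp_rot': array([[ 2.37107455e-05,  9.20364571e-01,  3.91061447e-01],
       [ 2.52802221e-05,  3.91061446e-01, -9.20364571e-01],
       [-9.99999999e-01,  3.17086504e-05, -1.39946623e-05]]), 'force': array([ 0.33311806,  0.22008444, -1.32722787]), 'moment': array([0.00409809, 0.03695385, 0.05124707]), 'opening': 1.0024713769155043}
```

```bash
python3 - <<'E'
import cv2
a=cv2.imread('pics/scene0.png');cv2.imwrite('pics/s1.png',cv2.resize(a[100:360,50:390],(784,600),interpolation=cv2.INTER_CUBIC))
a=cv2.imread('pics/top0.png');cv2.imwrite('pics/t1.png',cv2.resize(a[80:320,90:410],(800,600),interpolation=cv2.INTER_CUBIC))
E
```

```text
(no output)
```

View pics/s1.png

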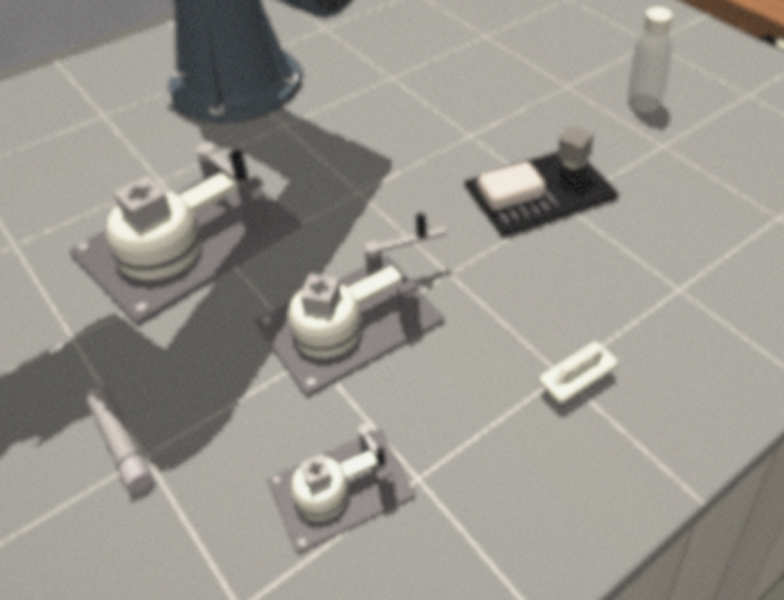

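View pics/t1.png

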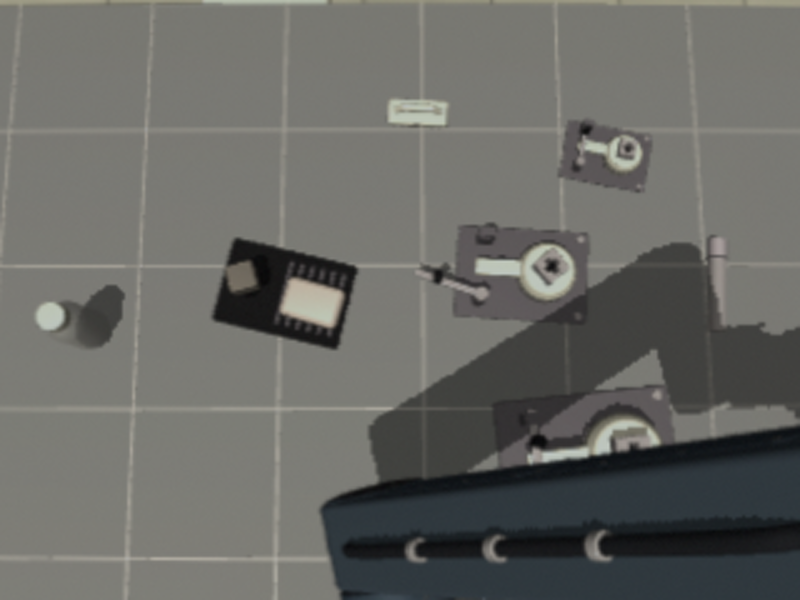

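```bash
cat >> h.py <<'E'
def ray(c,uv):
    K=c['intrinsics'];p=(np.array(uv,float)-[K[0,2],K[1,2]])/K[0,0]
    q=p.copy()
    for _ in range(20): q=p/(1+c['k1']*(q@q))
    R=cv2.Rodrigues(np.array(c['rvec'],float))[0];o=-R.T@np.array(c['tvec'],float).ravel()
    return o,R.T@np.array([q[0],q[1],1])
def atz(c,uv,z):
    o,d=ray(c,uv); return o+d*(z-o[2])/d[2]
def tri(rs):
    A=0;b=0
    for o,d in rs:
        d=d/np.linalg.norm(d);P=np.eye(3)-np.outer(d,d);A=A+P;b=b+P@o
    return np.linalg.solve(A,b)
def proj(c,P):
    R=cv2.Rodrigues(np.array(c['rvec'],float))[0];X=R@np.array(P)+np.array(c['tvec'],float).ravel()
    s=X[:2]/X[2];s=s*(1+c['k1']*(s@s));K=c['intrinsics'];return s*K[0,0]+[K[0,2],K[1,2]]
E
python3 - <<'E'
from h import *
import pickle
s=capture('scene');t=capture('top')
pickle.dump((s,t),open('st.pkl','wb'))
S=lambda x,y:(50+x/2.306,100+y/2.308)
T=lambda x,y:(90+x*.4,80+y*.4)
for n,a,b,z in [('knobtop',S(420,215),T(437,273),.09),('hub',S(322,292),T(551,266),.082),('head top',S(575,138),T(241,277),.082),
 ('hinge',S(374,250),T(482,293),.058),('post',S(405,290),T(486,232),.067)]:
    print(n,tri([ray(s,a),ray(t,b)]).round(4),atz(s,a,z).round(4),atz(t,b,z).round(4))
E
```

```text
knobtop [ 0.5219 -0.0187  0.0905] [ 0.5218 -0.0178  0.09  ] [ 0.5217 -0.0192  0.09  ]
hub [ 0.5353 -0.1694  0.0728] [ 0.5446 -0.1705  0.082 ] [ 0.5322 -0.1704  0.082 ]
head top [0.5207 0.2407 0.0754] [0.5271 0.2363 0.082 ] [0.5183 0.2379 0.082 ]
hinge [ 0.5023 -0.0781  0.0544] [ 0.5072 -0.0771  0.058 ] [ 0.5001 -0.0806  0.058 ]
post [ 0.5834 -0.0875  0.0594] [ 0.5891 -0.0914  0.067 ] [ 0.5817 -0.0866  0.067 ]
```

```bash
cat >> h.py <<'E'
def tool(psi):
    c,s=np.cos(np.radians(psi)),np.sin(np.radians(psi))
    return np.array([[0,-s,c],[0,c,s],[-1,0,0.]])
def rel(p0,psi0,p,psi):
    return (tool(psi0).T@(np.array(p)-np.array(p0))).round(4).tolist()+[round(psi0-psi,2)]
E
python3 -c "
from h import *
print(rel([.2444,-.5752,.2225],-66.98,[.5217,-.019,.18],-19))"
```

```text
[0.0425, 0.4727, -0.4035, -47.98]
```

play_rows([
  [[0,0.4727,-0.4035,-48,0,0,0.06],[0,0.4727,-0.4035,-48,0,0,0.06],[0,0.4727,-0.4035,-48,0,0,0.06],[0,0.4727,-0.4035,-48,0,0,0.06],[0,0.4727,-0.4035,-48,0,0,0.06],[0,0.4727,-0.4035,-48,0,0,0.06],[0,0.4727,-0.4035,-48,0,0,0.06],[0,0.4727,-0.4035,-48,0,0,0.06],[0,0.4727,-0.4035,-48,0,0,0.06],[0,0.4727,-0.4035,-48,0,0,0.06],[0,0.4727,-0.4035,-48,0,0,0.06],[0,0.4727,-0.4035,-48,0,0,0.06]],
])

```text
time_s: 2.8
position: [0.5129, -0.0363, 0.2229]
tcp_rot: [[0.001, 0.325, 0.946], [-0.0, 0.946, -0.325], [-1.0, -0.0, 0.001]]
force: [1.3, -0.2, -0.1]
opening: 0.694
```

play_rows([
  [[0,0,0,0,0,0,0.045]],
])

```text
time_s: 2.9
position: [0.5142, -0.033, 0.2229]
tcp_rot: [[0.003, 0.318, 0.948], [0.001, 0.948, -0.318], [-1.0, 0.002, 0.002]]
force: [-0.1, -0.7, 0.5]
opening: 0.653
```

```bash
python3 - <<'E'
from h import *
s=read_state();print(s['time_s'],s['position'],s['tcp_rot'].round(3),s['opening'],s['joint_positions'].round(1))
c=snap('wrist','w1.png'); t=snap('top','t2.png')
print(ray(c,(256,192)))
cv2.imwrite('pics/t2b.png',cv2.resize(cv2.imread('pics/t2.png')[80:320,90:410],(800,600)))
E
```

```text
2.9 [ 0.51421527 -0.03298042  0.22289104] [[ 0.003  0.318  0.948]
 [ 0.001  0.948 -0.318]
 [-1.     0.002  0.002]] 0.653387931172989 [-16.2  21.7  97.8   0.1  60.4   2.3]
(array([0.53588049, 0.03368719, 0.38504713]), array([-0.06864761, -0.25189868, -0.96546158]))
```

View pics/w1.png

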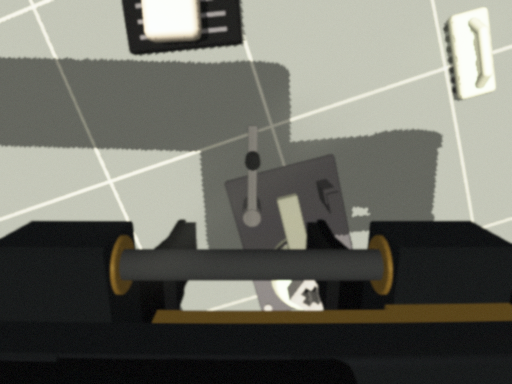

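The wrist view shows the knob top at (252,157), the hinge at (252,217), and the catch post top near (323,186).

```bash
python3 - <<'E'
from h import *
c=capture('wrist')
k=atz(c,(252,157),.09);h=atz(c,(252,217),.058);tip=atz(c,(252,127),.057);p=atz(c,(323,186),.067)
print(k,h,tip,p,np.linalg.norm(k[:2]-h[:2]),np.linalg.norm(p[:2]-h[:2]))
for v in (k,tip,p): print(np.degrees(np.arctan2(v[1]-h[1],v[0]-h[0])))
s=read_state();print(s['position'],np.degrees(np.arctan2(s['tcp_rot'][1,2],s['tcp_rot'][0,2])))
E
```

```text
[ 0.51949069 -0.0161153   0.09      ] [ 0.497858   -0.07992391  0.058     ] [0.52715603 0.006293   0.057     ] [ 0.57465959 -0.06896189  0.067     ] 0.06737589596856042 0.0775799605350793
71.27207020599218
71.2313305164204
8.123051590589201
[ 0.51188205 -0.03823247  0.22248812] -18.90699931699102
```

```bash
python3 - <<'E'
from h import *
s=read_state();print(s['position'])
for z in (.12,.071): print(rel([.5119,-.0382,.2225],-19,[.5205,-.0175,z],-19))
E
```

```text
[ 0.51188205 -0.03823247  0.22248812]
[0.1025, 0.0224, 0.0014, 0]
[0.1515, 0.0224, 0.0014, 0]
```

play_rows([
  [[0.05,0.0224,0.0014,0,0,0,0.045],[0.1,0.0224,0.0014,0,0,0,0.045],[0.12,0.0224,0.0014,0,0,0,0.045],[0.15,0.0224,0.0014,0,0,0,0.045],[0.151,0.0224,0.0014,0,0,0,0.045],[0.151,0.0224,0.0014,0,0,0,0.02],[0.151,0.0224,0.0014,0,0,0,0],[0.151,0.0224,0.0014,0,0,0,0],[0.151,0.0224,0.0014,0,0,0,0],[0.151,0.0224,0.0014,0,0,0,0],[0.151,0.0224,0.0014,0,0,0,0]],
])

```text
time_s: 4.15
position: [0.5213, -0.0175, 0.0725]
tcp_rot: [[0.002, 0.325, 0.946], [-0.0, 0.946, -0.325], [-1.0, 0.0, 0.002]]
force: [-0.1, 0.2, 5.4]
opening: 0.146
```

```bash
python3 - <<'E'
from h import *
s=read_state();print(s['position'],s['opening']*87,s['force'])
c=snap('wrist','w2.png')
E
```

```text
[ 0.52127307 -0.01754783  0.07245072] 12.731969755741417 [-0.13381397  0.15509945  5.40213177]
```

View pics/w2.png

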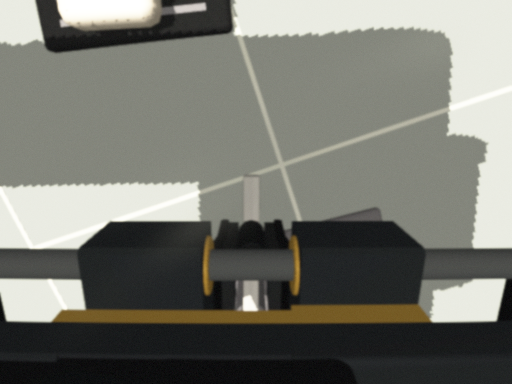

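```bash
python3 - <<'E'
import numpy as np
for f in list(range(6,73,6)): a=np.radians(f);print([-0.002,round(.062*(np.cos(a)-1),4),round(.062*np.sin(a),4),f,0,0,0],end=',')
E
```

```text
[-0.002, np.float64(-0.0003), np.float64(0.0065), 6, 0, 0, 0],[-0.002, np.float64(-0.0014), np.float64(0.0129), 12, 0, 0, 0],[-0.002, np.float64(-0.003), np.float64(0.0192), 18, 0, 0, 0],[-0.002, np.float64(-0.0054), np.float64(0.0252), 24, 0, 0, 0],[-0.002, np.float64(-0.0083), np.float64(0.031), 30, 0, 0, 0],[-0.002, np.float64(-0.0118), np.float64(0.0364), 36, 0, 0, 0],[-0.002, np.float64(-0.0159), np.float64(0.0415), 42, 0, 0, 0],[-0.002, np.float64(-0.0205), np.float64(0.0461), 48, 0, 0, 0],[-0.002, np.float64(-0.0256), np.float64(0.0502), 54, 0, 0, 0],[-0.002, np.float64(-0.031), np.float64(0.0537), 60, 0, 0, 0],[-0.002, np.float64(-0.0368), np.float64(0.0566), 66, 0, 0, 0],[-0.002, np.float64(-0.0428), np.float64(0.059), 72, 0, 0, 0],
```

play_rows([
  [[-0.002,-0.0003,0.0065,6,0,0,0],[-0.002,-0.0014,0.0129,12,0,0,0],[-0.002,-0.003,0.0192,18,0,0,0],[-0.002,-0.0054,0.0252,24,0,0,0],[-0.002,-0.0083,0.031,30,0,0,0],[-0.002,-0.0118,0.0364,36,0,0,0],[-0.002,-0.0159,0.0415,42,0,0,0],[-0.002,-0.0205,0.0461,48,0,0,0],[-0.002,-0.0256,0.0502,54,0,0,0],[-0.002,-0.031,0.0537,60,0,0,0],[-0.002,-0.031,0.0537,60,0,0,0]],
])

```text
time_s: 5.3
position: [0.5618, -0.0648, 0.0727]
tcp_rot: [[0.0, 0.982, 0.191], [-0.0, 0.191, -0.982], [-1.0, 0.0, 0.0]]
force: [2.1, -1.3, -6.4]
opening: 0.149
```

play_rows([
  [[0,-0.0002,0.0043,4,0,0,0],[0,-0.0006,0.0086,8,0,0,0],[0,-0.0014,0.0129,12,0,0,0],[0,-0.002,0.015,14,0,0,0],[0,-0.002,0.015,14,0,0,0]],
])

```text
time_s: 5.8
position: [0.5628, -0.0795, 0.0728]
tcp_rot: [[0.001, 0.999, -0.05], [-0.0, -0.05, -0.999], [-1.0, 0.001, 0.0]]
force: [2.9, -0.7, -10.1]
opening: 0.15
```

```bash
python3 - <<'E'
from h import *
s=read_state();print(s['position'],s['opening']*87,s['force'])
t=snap('top','t3.png');c=snap('scene','s3.png')
a=cv2.imread('pics/s3.png')[180:260,160:260];b=cv2.imread('pics/t3.png')[150:230,250:350]
cv2.imwrite('pics/m3.png',np.hstack([cv2.resize(a,(400,320)),cv2.resize(b,(400,320))]))
E
```

```text
[ 0.56278683 -0.07949264  0.07277806] 13.04835025659714 [  2.87921497  -0.73899195 -10.08521075]
```

View pics/m3.png

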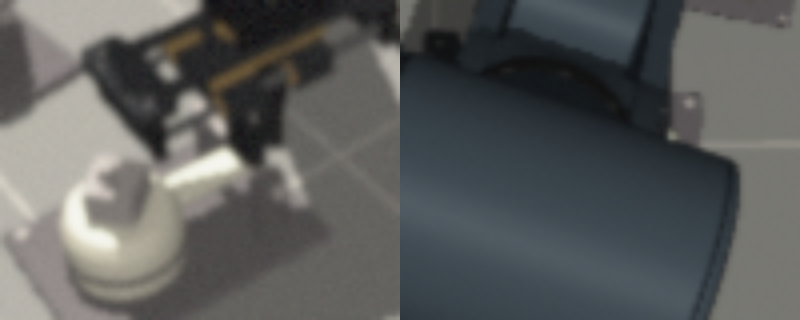

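play_rows([
  [[0.001,0,0.002,2,0,0,0],[0.0015,0,0.004,4,0,0,0],[0.0015,0,0.006,5,0,0,0],[0.0015,0,0.006,5,0,0,0]],
])

```text
time_s: 6.3
position: [0.5624, -0.0811, 0.0727]
tcp_rot: [[0.001, 0.99, -0.14], [0.006, -0.14, -0.99], [-1.0, 0.0, -0.006]]
force: [4.6, 12.3, -2.0]
opening: 0.148
```

play_rows([
  [[0,0,0,0,0,0,0.03],[0,0,0,0,0,0,0.04],[0,0,-0.003,0,0,0,0.045],[-0.03,0,-0.003,0,0,0,0.06],[-0.08,0,-0.003,0,0,0,0.07],[-0.13,0,-0.003,0,0,0,0.07],[-0.15,0,-0.003,0,0,0,0.07],[-0.15,0,-0.003,0,0,0,0.07]],
])

```text
time_s: 7.1
position: [0.5644, -0.0832, 0.2265]
tcp_rot: [[0.008, 0.99, -0.138], [-0.003, -0.138, -0.99], [-1.0, 0.008, 0.002]]
force: [0.0, 0.0, 0.1]
opening: 0.765
```

```bash
python3 - <<'E'
from h import *
s=read_state();print(s['position'],s['opening']*87,s['force'],s['joint_positions'].round(1))
t=snap('wrist','w4.png');c=snap('scene','s4.png')
a=cv2.imread('pics/s4.png')[180:260,160:260]
cv2.imwrite('pics/m4.png',np.hstack([cv2.resize(a,(400,320),interpolation=2),cv2.resize(cv2.imread('pics/w4.png'),(400,320))]))
E
```

```text
[ 0.56441105 -0.08322373  0.22650537] 66.54928005325677 [0.03646198 0.04212109 0.06680988] [-19.6  25.5  90.2  -0.   63.8  78.4]
```

View pics/m4.png

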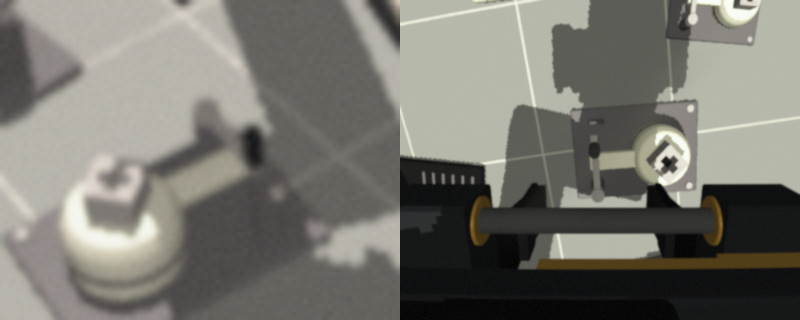

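View pics/w4.png

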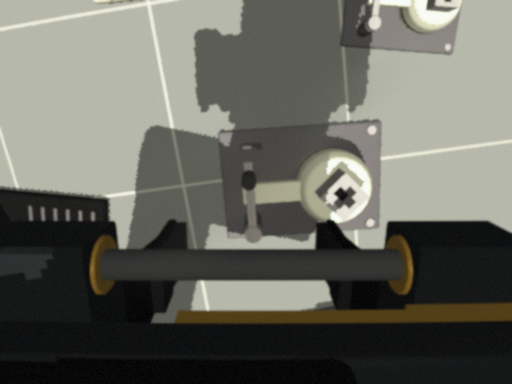

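```bash
python3 - <<'E'
import cv2
a=cv2.imread('pics/w4.png')[145:235,285:405];cv2.imwrite('pics/w4z.png',cv2.resize(a,None,fx=6,fy=6,interpolation=cv2.INTER_CUBIC))
E
```

```text
(no output)
```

View pics/w4z.png

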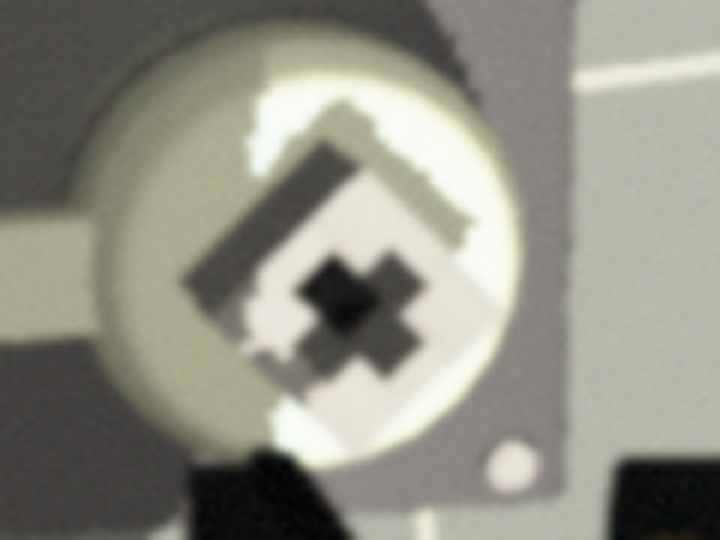

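```bash
python3 - <<'E'
from h import *
c=capture('wrist')
P=lambda x,y:atz(c,(284.6+x/6,144.6+y/6),.082)
q={k:P(*v) for k,v in dict(t=(365,165),r=(500,310),b=(350,455),c=(359,313),a1=(405,270),a2=(315,365),b1=(320,275),b2=(395,355)).items()}
for k in q: print(k,q[k].round(4))
an=lambda a,b:(np.degrees(np.arctan2(q[b][1]-q[a][1],q[b][0]-q[a][0])),np.linalg.norm(q[b]-q[a]))
print(an('t','r'),an('r','b'),an('a1','a2'),an('b1','b2'))
R=tool(-98);
E
```

```text
t [ 0.5552 -0.1681  0.082 ]
r [ 0.5291 -0.1875  0.082 ]
b [ 0.5084 -0.1625  0.082 ]
c [ 0.5317 -0.1655  0.082 ]
a1 [ 0.5376 -0.1731  0.082 ]
a2 [ 0.5242 -0.1581  0.082 ]
b1 [ 0.5387 -0.1599  0.082 ]
b2 [ 0.524  -0.1707  0.082 ]
(np.float64(-143.28711961309992), np.float64(0.03253039327115073)) (np.float64(129.68443765805426), np.float64(0.03246777255385768)) (np.float64(131.89461707841613), np.float64(0.020206097933394798)) (np.float64(-143.69221187220737), np.float64(0.018191076107149658))
```

```bash
python3 - <<'E'
from h import *
print(rel([.5644,-.0832,.2265],-98,[.475,.226,.2265],-75))
E
```

```text
[0.0, -0.1316, -0.2937, -23]
```

play_rows([
  [[0,-0.1316,-0.2937,-23,0,0,0.08],[0,-0.1316,-0.2937,-23,0,0,0.08],[0,-0.1316,-0.2937,-23,0,0,0.08],[0,-0.1316,-0.2937,-23,0,0,0.08],[0,-0.1316,-0.2937,-23,0,0,0.08],[0,-0.1316,-0.2937,-23,0,0,0.08],[0,-0.1316,-0.2937,-23,0,0,0.08],[0,-0.1316,-0.2937,-23,0,0,0.08],[0,-0.1316,-0.2937,-23,0,0,0.08],[0,-0.1316,-0.2937,-23,0,0,0.08]],
])

```text
time_s: 8.25
position: [0.4727, 0.2256, 0.221]
tcp_rot: [[-0.002, 0.966, 0.258], [-0.001, 0.258, -0.966], [-1.0, -0.002, 0.0]]
force: [0.1, -1.1, 0.8]
opening: 0.92
```

play_rows([
  [[0,0,0,0,0,0,0.08],[0,0,0,0,0,0,0.08]],
])

```text
time_s: 8.45
position: [0.4733, 0.2256, 0.2219]
tcp_rot: [[-0.0, 0.966, 0.257], [-0.0, 0.257, -0.966], [-1.0, -0.0, 0.0]]
force: [-0.3, 0.1, -0.1]
opening: 0.919
```

```bash
python3 - <<'E'
from h import *
s=read_state();print(s['position'],s['tcp_rot'].round(3),s['opening']*87,s['force'],s['joint_positions'].round(1))
t=snap('wrist','w5.png')
print([(round(d['p'],2),np.round(d['at']).tolist(),int(d['mask'].sum())) for d in trace('wrist','head_grip')])
c=snap('top','t5.png')
a=cv2.imread('pics/t5.png')[150:210,250:350]
cv2.imwrite('pics/m5.png',np.hstack([cv2.resize(a,(400,300),interpolation=2),cv2.resize(cv2.imread('pics/w5.png'),(400,300))]))
E
```

```text
[0.47326481 0.22564047 0.22186799] [[-0.     0.966  0.257]
 [-0.     0.257 -0.966]
 [-1.    -0.     0.   ]] 79.95522853217537 [-0.28063504  0.07948698 -0.11812902] [13.3 22.6 96.5 -0.  61.  88.4]
[(0.76, [249.0, 121.0], 1655)]
```

View pics/w5.png

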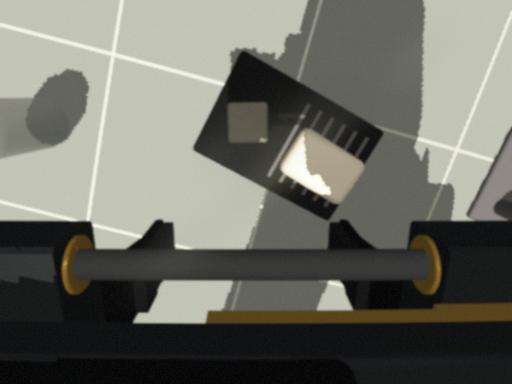

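View pics/m5.png

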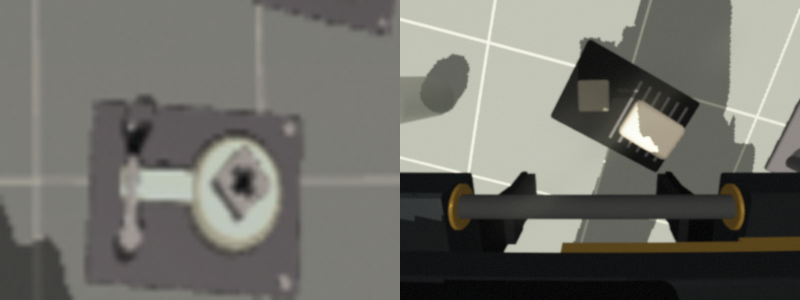

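The top view shows the bar running from the hinge into the post, parallel to the plate. In the wrist view the block top is centred near (248,121), almost square to the image.

```bash
python3 - <<'E'
import cv2
a=cv2.imread('pics/w5.png')[85:160,200:300];cv2.imwrite('pics/w5z.png',cv2.resize(a,None,fx=8,fy=8,interpolation=cv2.INTER_CUBIC))
E
```

```text
(no output)
```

View pics/w5z.png

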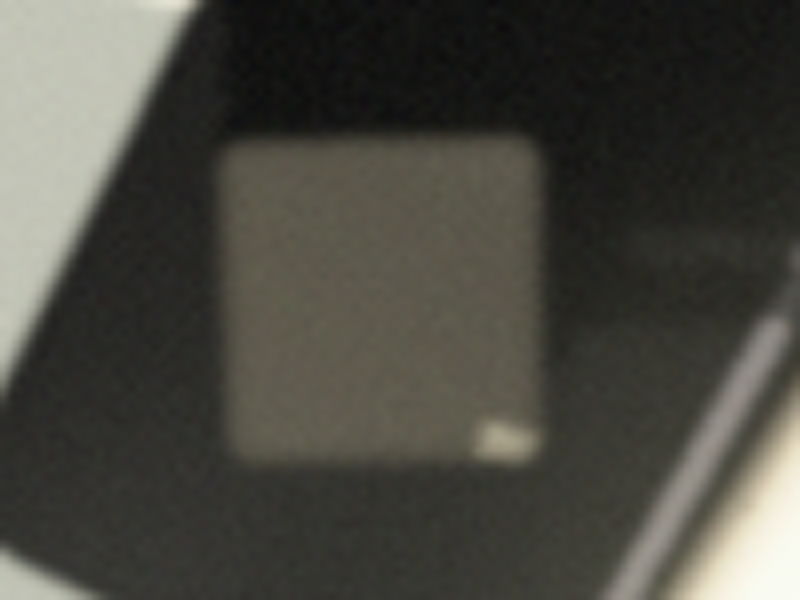

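```bash
python3 - <<'E'
from h import *
c=capture('wrist')
q=[atz(c,(199.6+x/8,84.6+y/8),.082) for x,y in [(218,138),(542,135),(543,463),(230,463)]]
q=np.array(q)
for i in range(4):
    d=q[(i+1)%4]-q[i];print(q[i].round(4),np.linalg.norm(d),np.degrees(np.arctan2(d[1],d[0])))
m=q.mean(0);print(m)
s=read_state();print(s['position'])
print(rel([.4733,.2256,.2219],-75,m,-75))
E
```

```text
[0.5336 0.2652 0.082 ] 0.03526720399395638 -74.57928240294926
[0.543  0.2312 0.082 ] 0.03567483248638972 -164.22265643728568
[0.5087 0.2215 0.082 ] 0.035075674436372384 104.91695437503812
[0.4996 0.2554 0.082 ] 0.035368182673816695 16.0929192007914
[0.5212363  0.24329803 0.082     ]
[0.47308997 0.22629633 0.22213255]
[0.1399, 0.0509, -0.0047, 0]
```

play_rows([
  [[0.04,0.0509,-0.0047,0,0,0,0.055],[0.08,0.0509,-0.0047,0,0,0,0.055],[0.12,0.0509,-0.0047,0,0,0,0.055],[0.12,0.0509,-0.0047,0,0,0,0.055],[0.15,0.0509,-0.0047,0,0,0,0.055],[0.171,0.0509,-0.0047,0,0,0,0.055],[0.171,0.0509,-0.0047,0,0,0,0.055],[0.171,0.0509,-0.0047,0,0,0,0.045],[0.171,0.0509,-0.0047,0,0,0,0.035],[0.171,0.0509,-0.0047,0,0,0,0.025],[0.171,0.0509,-0.0047,0,0,0,0.02],[0.171,0.0509,-0.0047,0,0,0,0.02]],
])

```text
time_s: 9.85
position: [0.5221, 0.2443, 0.0529]
tcp_rot: [[0.003, 0.966, 0.26], [0.0, 0.26, -0.966], [-1.0, 0.003, 0.001]]
force: [0.9, -2.9, 7.4]
opening: 0.409
```

```bash
python3 - <<'E'
from h import *
print(rel([.5212,.2433,.051],-75,[.495,-.195,.191],-51.5))
E
```

```text
[-0.14, -0.1387, 0.4166, -23.5]
```

play_rows([
  [[-0.02,0.0509,-0.0047,0,0,0,0.02]],
])

```text
time_s: 9.95
position: [0.5471, 0.2534, 0.0641]
tcp_rot: [[-0.035, 0.964, 0.263], [-0.015, 0.263, -0.965], [-0.999, -0.038, 0.006]]
force: [-9.0, -8.9, -5.6]
opening: 0.409
```

play_rows([
  [[0,-0.0509,0.0047,0,0,0,0.02]],
])

```text
time_s: 10.05
position: [0.5458, 0.2494, 0.0767]
tcp_rot: [[0.046, 0.965, 0.258], [0.011, 0.258, -0.966], [-0.999, 0.048, 0.001]]
force: [4.4, 0.1, 0.9]
opening: 0.41
```

```bash
python3 - <<'E'
from h import *
s=read_state();print(s['position'],s['tcp_rot'].round(3),s['opening']*87,s['force'],s['moment'])
t=snap('wrist','w6.png');c=snap('scene','s6.png')
a=cv2.imread('pics/s6.png')[110:220,230:370]
cv2.imwrite('pics/m6.png',cv2.resize(a,None,fx=5.5,fy=5.4,interpolation=2))
E
```

```text
[0.54579415 0.24935272 0.0767074 ] [[ 0.046  0.965  0.258]
 [ 0.011  0.258 -0.966]
 [-0.999  0.048  0.001]] 35.673679483679976 [4.39903319 0.13889641 0.86334507] [ 0.06646674 -0.26436994  0.00976147]
```

View pics/m6.png

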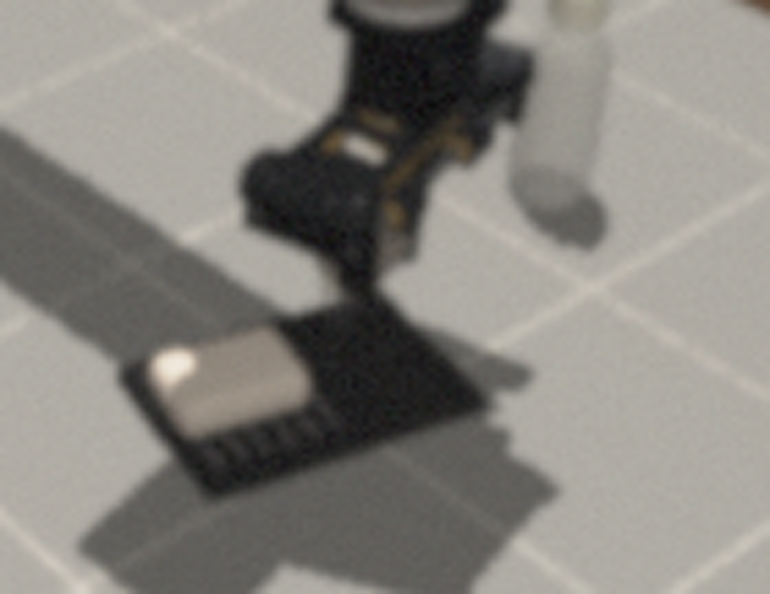

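View pics/w6.png

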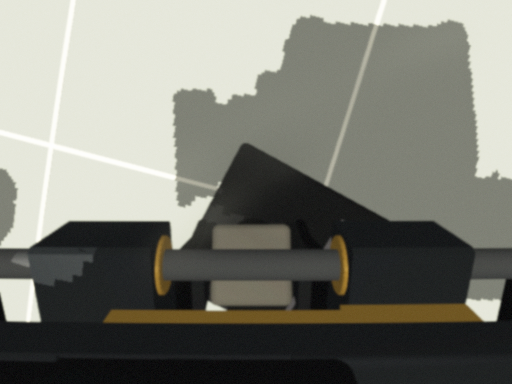

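play_rows([
  [[-0.03,0,0,0,0,0,0.02],[-0.07,0,0,0,0,0,0.02],[-0.11,0,0,0,0,0,0.02],[-0.13,0,0,0,0,0,0.02],[-0.13,0,0,0,0,0,0.02],[-0.13,0,0,0,0,0,0.02]],
])

```text
time_s: 10.75
position: [0.5167, 0.2432, 0.1989]
tcp_rot: [[-0.001, 0.966, 0.259], [-0.0, 0.259, -0.966], [-1.0, -0.001, -0.0]]
force: [0.2, 0.1, -0.6]
opening: 0.408
```

```bash
python3 - <<'E'
from h import *
s=read_state();print(s['time_s'],s['position'],s['tcp_rot'].round(3),s['opening']*87,s['force'],s['moment'])
t=snap('wrist','w7.png');c=snap('scene','s7.png')
a=cv2.imread('pics/s7.png')[70:220,200:400]
cv2.imwrite('pics/m7.png',cv2.resize(a,None,fx=4,fy=4,interpolation=2))
E
```

```text
10.75 [0.51671273 0.24322406 0.19888516] [[-0.001  0.966  0.259]
 [-0.     0.259 -0.966]
 [-1.    -0.001 -0.   ]] 35.52760169914283 [ 0.15553086  0.09872262 -0.58786366] [0.01008078 0.02214454 0.02292246]
```

View pics/m7.png

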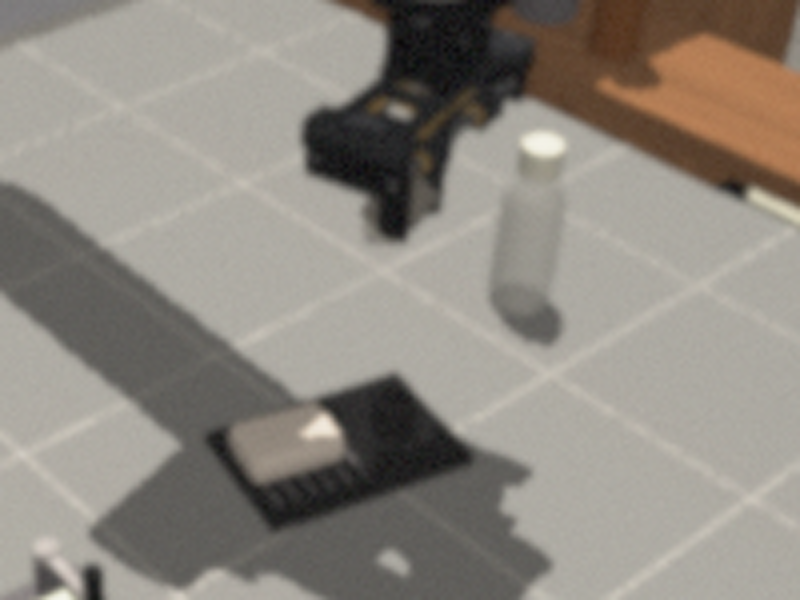

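View pics/w7.png

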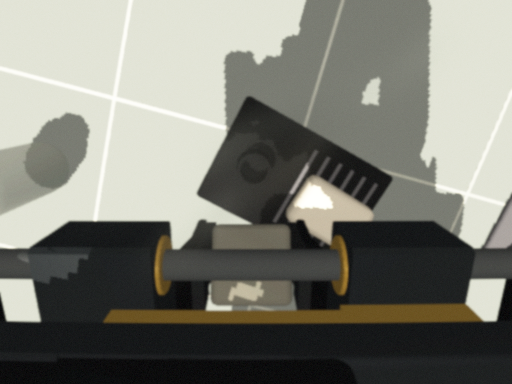

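```bash
python3 - <<'E'
import cv2
a=cv2.imread('pics/w7.png')[205:325,180:330];cv2.imwrite('pics/w7z.png',cv2.resize(a,None,fx=5,fy=5,interpolation=cv2.INTER_CUBIC))
a=cv2.imread('pics/s7.png')[105:140,275:315];cv2.imwrite('pics/s7z.png',cv2.resize(a,None,fx=16,fy=16,interpolation=cv2.INTER_CUBIC))
E
```

```text
(no output)
```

View pics/w7z.png

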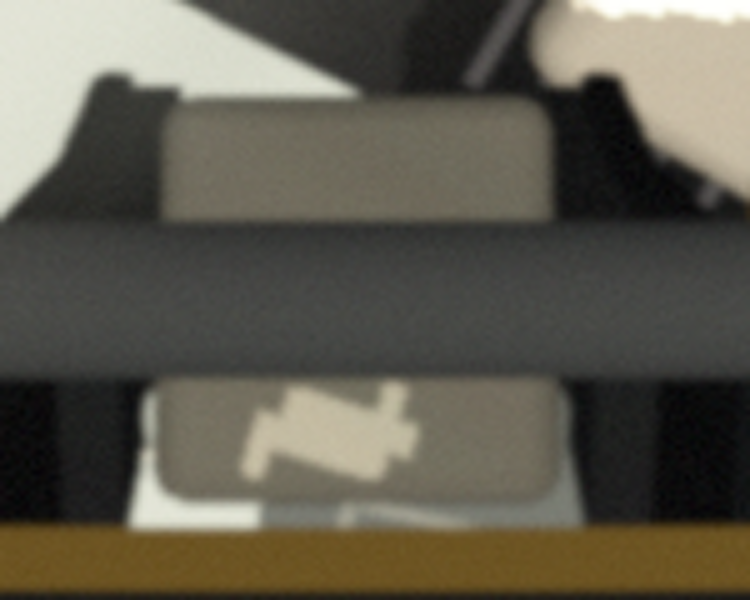

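View pics/s7z.png

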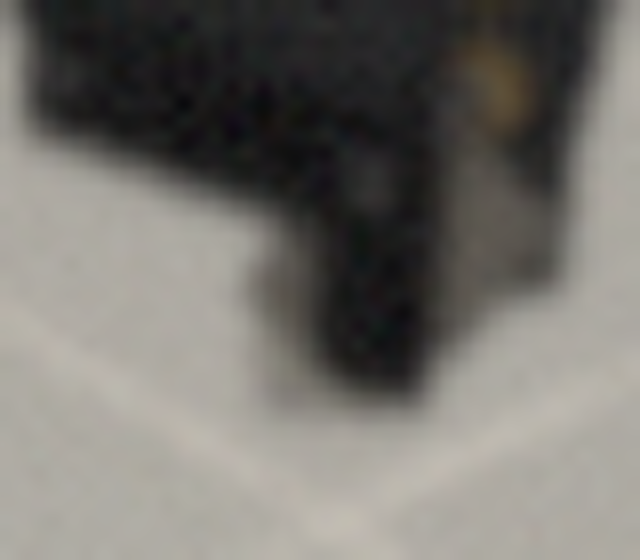

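```bash
python3 - <<'E'
from h import *
c=capture('wrist');s=capture('scene')
st=read_state();R=st['tcp_rot'];p=st['position']
for tilt in (-90,-60,-45,-30,-15,0,15,30,45,60,90):
    a=np.radians(tilt)
    # rotate about tool z through grasp point; grip centre in tool = (-0.011,0,0)
    Rz=cv2.Rodrigues(np.array([0,0,a]))[0]
    g=np.array([-.019,0,0])
    P=lambda v: p+R@(g+Rz@(np.array(v)-g+np.array([-.011,0,0])))
    print(tilt,[proj(c,P((x,y,.018))).round(0).tolist() for x,y in [(-.018,-.018),(-.018,.018),(.018,.018),(.018,-.018)]],'tip scene',proj(s,P((.046,0,0))).round(0),'collar wrist',proj(c,P((.024,-.016,0))).round(0),proj(c,P((.024,.016,0))).round(0))
E
```

```text
-90 [[298.0, 252.0], [289.0, 221.0], [287.0, 284.0], [295.0, 328.0]] tip scene [286. 114.] collar wrist [253. 336.] [253. 296.]
-60 [[298.0, 278.0], [291.0, 212.0], [285.0, 254.0], [291.0, 317.0]] tip scene [287. 123.] collar wrist [253. 318.] [253. 263.]
-45 [[297.0, 289.0], [292.0, 211.0], [285.0, 239.0], [289.0, 306.0]] tip scene [290. 127.] collar wrist [253. 304.] [253. 247.]
-30 [[296.0, 296.0], [293.0, 213.0], [286.0, 225.0], [287.0, 293.0]] tip scene [293. 130.] collar wrist [253. 289.] [253. 230.]
-15 [[295.0, 300.0], [295.0, 218.0], [286.0, 212.0], [286.0, 279.0]] tip scene [296. 133.] collar wrist [253. 272.] [253. 215.]
0 [[293.0, 301.0], [296.0, 226.0], [287.0, 202.0], [286.0, 264.0]] tip scene [301. 135.] collar wrist [253. 256.] [253. 202.]
15 [[292.0, 299.0], [297.0, 237.0], [289.0, 193.0], [285.0, 249.0]] tip scene [305. 137.] collar wrist [253. 239.] [253. 191.]
30 [[291.0, 294.0], [298.0, 250.0], [291.0, 188.0], [285.0, 234.0]] tip scene [309. 136.] collar wrist [253. 223.] [253. 182.]
45 [[289.0, 286.0], [298.0, 264.0], [293.0, 187.0], [286.0, 220.0]] tip scene [313. 135.] collar wrist [253. 209.] [253. 178.]
60 [[288.0, 277.0], [298.0, 277.0], [295.0, 191.0], [287.0, 208.0]] tip scene [316. 133.] collar wrist [253. 196.] [253. 179.]
90 [[287.0, 257.0], [296.0, 296.0], [299.0, 215.0], [289.0, 191.0]] tip scene [319. 126.] collar wrist [253. 180.] [254. 199.]
```

```bash
cat > tilt.py <<'E'
from h import *
def model(st,tilt,dx,dy):
    R=st['tcp_rot'];p=st['position'];Rz=cv2.Rodrigues(np.array([0,0,np.radians(tilt)]))[0]
    return lambda v: p+R@(np.array([dx,dy,0])+Rz@np.array(v,float))
if __name__=='__main__':
    c=capture('wrist');s=capture('scene');st=read_state()
    from scipy.optimize import least_squares
    h=.0175
    for t in range(-100,101,10):
        def f(q,full=False):
            P=model(st,t,*q)
            r=np.array([[*proj(c,P((x,y,h))),proj(c,P((x,y,-h)))[0]] for x,y in [(-h,-h),(-h,h),(h,h),(h,-h)]])
            a=r[r[:,1].argmin()];b=r[r[:,1].argmax()]
            if full: print(t,np.round(q,4),r.round(0)[:,:2].tolist(),a.round(1),b.round(1),proj(s,P((.046,0,0))).round(0),proj(s,P((.024,0,0))).round(0))
            return [a[1]-224.2,b[1]-305,a[0]-a[2]-78.5,b[0]-b[2]-81.5]
        o=least_squares(f,[0,0],x_scale=.001,diff_step=1e-3);print(round(o.cost,2),end=' ');f(o.x,True)
E
python3 tilt.py
```

```text
111.05 -100 [-0.0163 -0.0035] [[296.0, 231.0], [287.0, 217.0], [286.0, 282.0], [294.0, 311.0]] [286.7 216.7 219.4] [294.4 311.2 212.5] [288. 113.] [294. 116.]
156.68 -90 [-0.0138 -0.0053] [[295.0, 241.0], [287.0, 214.0], [285.0, 275.0], [293.0, 314.0]] [286.8 214.  219.3] [292.6 313.9 214.2] [287. 116.] [293. 118.]
189.98 -80 [-0.0125 -0.0067] [[295.0, 253.0], [287.0, 213.0], [284.0, 268.0], [291.0, 315.0]] [287.3 212.7 218.9] [291.1 315.5 215.5] [286. 118.] [293. 119.]
196.76 -70 [-0.0126 -0.0075] [[296.0, 266.0], [288.0, 213.0], [284.0, 261.0], [290.0, 316.0]] [288.2 212.6 218.1] [290.  316.1 216.5] [287. 121.] [293. 121.]
173.78 -60 [-0.0143 -0.0075] [[296.0, 278.0], [290.0, 214.0], [284.0, 255.0], [289.0, 316.0]] [289.5 213.6 216.9] [289.4 315.7 217.1] [287. 123.] [293. 121.]
128.78 -50 [-0.0172 -0.0067] [[297.0, 291.0], [291.0, 216.0], [285.0, 248.0], [289.0, 314.0]] [291.3 215.6 215.3] [289.1 314.1 217.3] [289. 124.] [294. 122.]
82.1 -40 [-0.0209 -0.0054] [[298.0, 303.0], [294.0, 219.0], [286.0, 242.0], [289.0, 311.0]] [293.5 218.9 213.3] [289.  311.  217.4] [291. 126.] [296. 1
[... 1495 characters left out ...]
 234.0]] [292.1 223.9 214.6] [294.6 305.3 212.4] [311. 132.] [305. 126.]
67.27 70 [-0.0039 -0.0065] [[284.0, 282.0], [292.0, 296.0], [291.0, 219.0], [284.0, 219.0]] [291.  219.2 215.6] [291.7 296.2 215. ] [313. 133.] [306. 128.]
111.05 80 [-0.0163 -0.0035] [[286.0, 282.0], [294.0, 311.0], [296.0, 231.0], [287.0, 217.0]] [286.7 216.7 219.4] [294.4 311.2 212.5] [315. 127.] [308. 124.]
156.68 90 [-0.0138 -0.0053] [[285.0, 275.0], [293.0, 314.0], [295.0, 241.0], [287.0, 214.0]] [286.8 214.  219.3] [292.6 313.9 214.2] [315. 126.] [308. 123.]
189.98 100 [-0.0125 -0.0067] [[284.0, 268.0], [291.0, 315.0], [295.0, 253.0], [287.0, 213.0]] [287.3 212.7 218.9] [291.1 315.5 215.5] [314. 123.] [308. 122.]
```

play_rows([
  [[0,0,0,0,0,8,0.02],[0,0,0,0,0,16,0.02],[0,0,0,0,0,24,0.02],[0,0,0,0,0,30,0.02],[0,0,0,0,0,30,0.02]],
])

```text
time_s: 11.55
position: [0.5119, 0.2421, 0.1961]
tcp_rot: [[0.474, 0.841, 0.259], [0.128, 0.226, -0.966], [-0.871, 0.491, -0.0]]
force: [-0.6, 0.3, -1.5]
opening: 0.408
```

```bash
python3 - <<'E'
from h import *
s=read_state();print(s['time_s'],s['position'],s['tcp_rot'].round(3),s['opening']*87,s['joint_positions'].round(1))
t=snap('wrist','w8.png');c=snap('scene','s8.png')
a=cv2.imread('pics/s8.png')[95:145,265:325]
b=cv2.imread('pics/w8.png')[100:340,130:380]
cv2.imwrite('pics/m8.png',np.hstack([cv2.resize(a,(400,333),interpolation=2),cv2.resize(b,(347,333))]))
from tilt import model
P=model(s,-30,-.0123,-.0086);print([proj(c,P((x,0,0))).round(1) for x in (0,.024,.046)])
E
```

```text
11.55 [0.51190078 0.24210693 0.19606285] [[ 0.474  0.841  0.259]
 [ 0.128  0.226 -0.966]
 [-0.871  0.491 -0.   ]] 35.49948400247735 [ 13.6  21.2 114.5   2.8  14.9  86.1]
[array([296.4, 121.8]), array([295.7, 128.8]), array([295. , 135.1])]
```

View pics/m8.png

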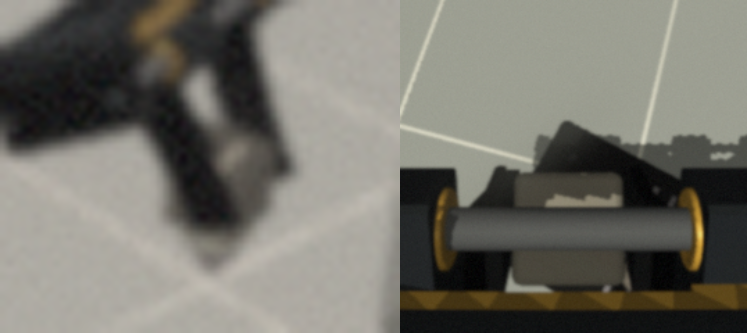

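```bash
python3 - <<'E'
from h import *
from tilt import model
import cv2
s=read_state();c=capture('scene');R=s['tcp_rot']
P=model(s,-30,-.0123,-.0086)
tip=P((.046,0,0));col=P((.024,0,0));print(tip,col,np.degrees(np.arccos((col-tip)[2]/.022)))
for dz in (.01,-.012,-.022):
    d=np.array([.5215,.2435,.04+dz])-tip; print(dz,(R.T@d).round(4))
a=cv2.imread('pics/w7.png')[130:195,215:300];cv2.imwrite('pics/w7c.png',cv2.resize(a,None,fx=8,fy=8,interpolation=cv2.INTER_CUBIC))
E
```

```text
[0.50450573 0.23978918 0.15933129] [0.50455647 0.23979962 0.18133123] 0.13491024495029857
0.01 [ 0.1035 -0.0394  0.0008]
-0.012 [ 0.1225 -0.0503  0.0008]
-0.022 [ 0.1312 -0.0553  0.0008]
```

View pics/w7c.png

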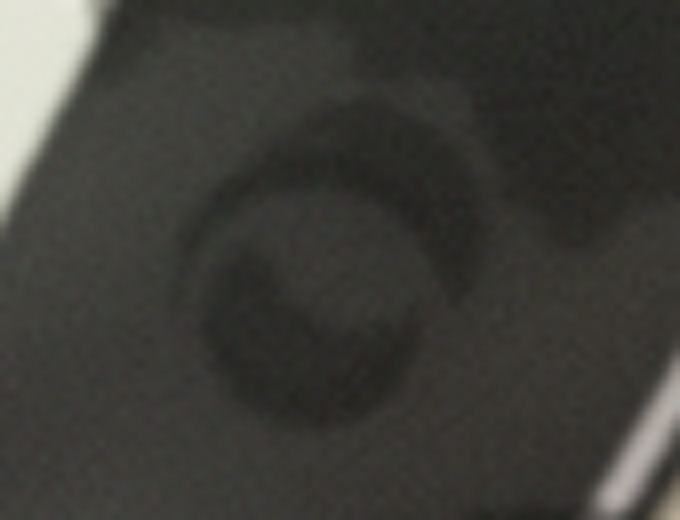

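play_rows([
  [[0.03,-0.003,0.0008,0,0,0,0.02],[0.06,-0.018,0.0008,0,0,0,0.02],[0.085,-0.03,0.0008,0,0,0,0.02],[0.1035,-0.0394,0.0008,0,0,0,0.02],[0.1035,-0.0394,0.0008,0,0,0,0.02],[0.1035,-0.0394,0.0008,0,0,0,0.02]],
])

```text
time_s: 12.3
position: [0.5385, 0.2508, 0.0939]
tcp_rot: [[0.479, 0.839, 0.256], [0.122, 0.225, -0.967], [-0.869, 0.495, 0.005]]
force: [0.4, -1.0, -0.7]
opening: 0.411
```

```bash
python3 - <<'E'
from h import *
s=read_state();print(s['time_s'],s['position'],s['force'],s['tcp_rot'].round(3),s['joint_positions'].round(1))
c=snap('scene','s9.png')
a=cv2.imread('pics/s9.png')[130:190,260:340]
cv2.imwrite('pics/m9.png',cv2.resize(a,None,fx=10,fy=10,interpolation=2))
from tilt import model
P=model(s,-30,-.0123,-.0086);print([proj(c,P((x,0,0))).round(1) for x in (0,.024,.046)],P((.046,0,0)))
print([proj(c,(.5215,.2435,z)).round(1) for z in (.012,.04)])
E
```

```text
12.3 [0.53849923 0.25079915 0.0938898 ] [ 0.43241446 -1.03923041 -0.67089292] [[ 0.479  0.839  0.256]
 [ 0.122  0.225 -0.967]
 [-0.869  0.495  0.005]] [1.420e+01 3.500e+01 1.153e+02 3.210e+01 1.000e-01 5.710e+01]
[array([302. , 153.3]), array([301.3, 159.6]), array([300.7, 165.2])] [0.52517338 0.24704669 0.05432724]
[array([298. , 175.4]), array([298.6, 168.6])]
```

View pics/m9.png

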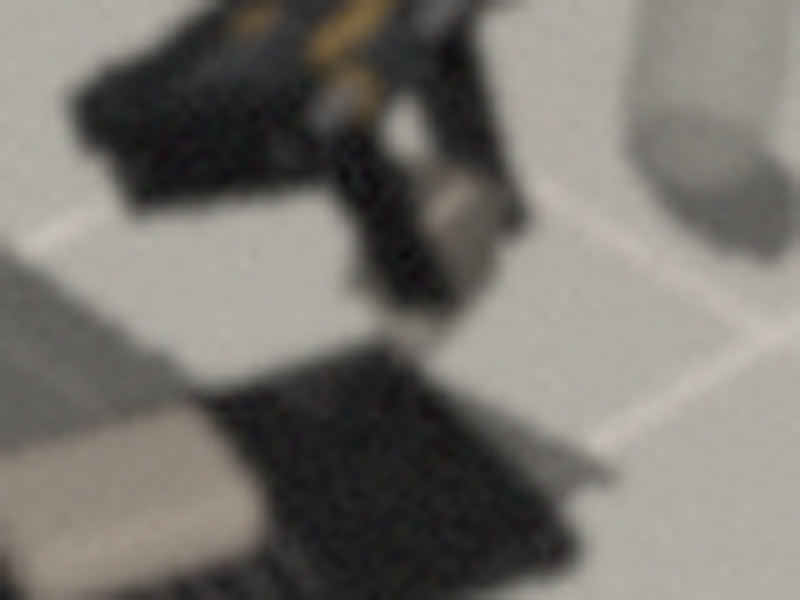

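play_rows([
  [[-0.02,0.009,0,0,0,0,0.02],[-0.05,0.022,0,0,0,0,0.02],[-0.08,0.032,0,0,0,0,0.02],[-0.1035,0.0394,0,0,0,0,0.02],[-0.1035,0.0394,0,0,0,-8,0.02],[-0.1035,0.0394,0,0,0,-16,0.02],[-0.1035,0.0394,0,0,0,-24,0.02],[-0.1035,0.0394,0,0,0,-30,0.02],[-0.1035,0.0394,0,0,0,-30,0.02]],
])

```text
time_s: 13.25
position: [0.525, 0.2468, 0.2058]
tcp_rot: [[0.003, 0.967, 0.255], [-0.007, 0.255, -0.967], [-1.0, 0.001, 0.008]]
force: [0.0, -1.2, -1.1]
opening: 0.412
```

```bash
python3 - <<'E'
from h import *
s=read_state();print(s['time_s'],s['position'],s['force'],s['tcp_rot'].round(3),s['joint_positions'].round(1))
E
```

```text
13.25 [0.52500654 0.24677284 0.20584564] [ 0.01238886 -1.15432567 -1.08653385] [[ 0.003  0.967  0.255]
 [-0.007  0.255 -0.967]
 [-1.     0.001  0.008]] [14.4 27.9 89.7 -0.5 62.3 89.9]
```

play_rows([
  [[0,0,0,-90,0,0,0.02],[0,0,0,-90,0,0,0.02],[0,0,0,-90,0,0,0.02],[0,0,0,-90,0,0,0.02],[0,0,0,-90,0,0,0.02],[0,0,0,-90,0,0,0.02],[0,0,0,-90,0,0,0.02],[0,0,0,-90,0,0,0.02],[0,0,0,-90,0,0,0.02],[0,0,0,-90,0,0,0.02],[0,0,0,-90,0,0,0.02]],
])

```text
time_s: 14.35
position: [0.5192, 0.2459, 0.2042]
tcp_rot: [[-0.003, -0.26, 0.966], [-0.008, 0.966, 0.26], [-1.0, -0.007, -0.005]]
force: [-0.2, -0.1, -1.2]
opening: 0.408
```

play_rows([
  [[0,0,0,-90,0,0,0.02],[0,0,0,-90,0,0,0.02],[0,0,0,-90,0,0,0.02],[0,0,0,-90,0,0,0.02],[0,0,0,-90,0,0,0.02],[0,0,0,-90,0,0,0.02],[0,0,0,-90,0,0,0.02],[0,0,0,-90,0,0,0.02],[0,0,0,-90,0,0,0.02],[0,0,0,-90,0,0,0.02],[0,0,0,-90,0,0,0.02]],
])

```text
time_s: 15.45
position: [0.5192, 0.2459, 0.2042]
tcp_rot: [[-0.003, -0.966, -0.26], [-0.008, -0.26, 0.966], [-1.0, 0.005, -0.007]]
force: [0.4, 0.3, -1.0]
opening: 0.411
```

play_rows([
  [[0,0,0,0,0,8,0.02],[0,0,0,0,0,16,0.02],[0,0,0,0,0,24,0.02],[0,0,0,0,0,30,0.02],[0,0,0,0,0,30,0.02],[0,0,0,0,0,30,0.02]],
])

```text
time_s: 16.05
position: [0.5196, 0.2461, 0.2031]
tcp_rot: [[-0.487, -0.835, -0.256], [-0.135, -0.217, 0.967], [-0.863, 0.505, -0.007]]
force: [-0.6, 0.1, -0.9]
opening: 0.406
```

```bash
python3 - <<'E'
from h import *
s=read_state();print(s['time_s'],s['position'],s['force'],s['tcp_rot'].round(3),s['joint_positions'].round(1),s['opening']*87)
c=snap('scene','s10.png')
a=cv2.imread('pics/s10.png')[90:180,260:360]
cv2.imwrite('pics/m10.png',cv2.resize(a,None,fx=6.6,fy=6.6,interpolation=2))
from tilt import model
P=model(s,-30,-.0123,-.0086);print([proj(c,P((x,0,0))).round(1) for x in (-.018,0,.024,.046)],P((.046,0,0)),P((.024,0,0)))
tip=P((.046,0,0));R=s['tcp_rot']
for dz in (.01,-.012,-.022):
    d=np.array([.5215,.2435,.04+dz])-tip; print(dz,(R.T@d).round(4))
E
```

```text
16.05 [0.51957407 0.24614809 0.20311948] [-0.58526884  0.09356692 -0.8699226 ] [[-0.487 -0.835 -0.256]
 [-0.135 -0.217  0.967]
 [-0.863  0.505 -0.007]] [ 14.5  41.9  68.8  -0.5  99.6 -90.2] 35.33846104070404
[array([308.4, 117.7]), array([307.8, 123.2]), array([306.9, 130.4]), array([306.1, 136.8])] [0.53256999 0.24931031 0.16339591] [0.53265302 0.24948496 0.18539506]
0.01 [ 0.104  -0.0467 -0.002 ]
-0.012 [ 0.123  -0.0579 -0.0019]
-0.022 [ 0.1317 -0.0629 -0.0018]
```

View pics/m10.png

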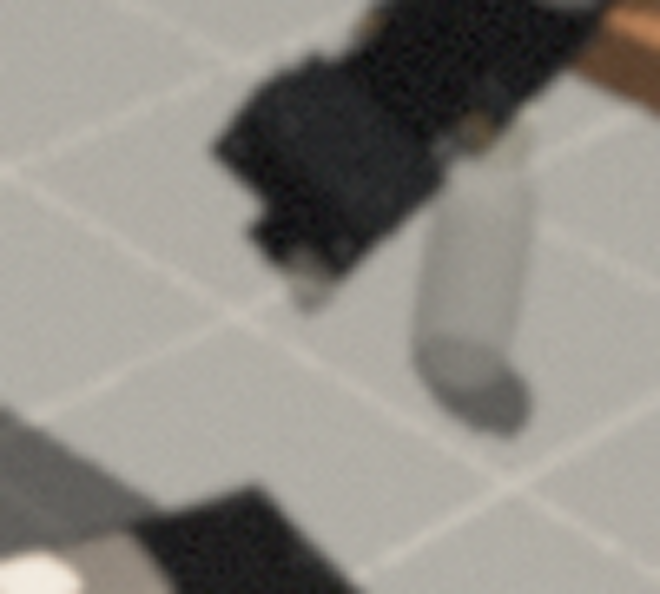

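The collar at (306.7,130.6) and the tip at (307,136) match the predictions, so the head hangs upright. I'm lowering it over the cup and re-seating it.

play_rows([
  [[0.03,-0.01,-0.002,0,0,0,0.02],[0.06,-0.025,-0.002,0,0,0,0.02],[0.085,-0.037,-0.002,0,0,0,0.02],[0.104,-0.0467,-0.002,0,0,0,0.02],[0.104,-0.0467,-0.002,0,0,0,0.02]],
])

```text
time_s: 16.6
position: [0.5062, 0.2401, 0.089]
tcp_rot: [[-0.491, -0.833, -0.256], [-0.136, -0.217, 0.967], [-0.86, 0.51, -0.006]]
force: [-0.9, 0.1, -1.6]
opening: 0.408
```

```bash
python3 - <<'E'
from h import *
s=read_state();print(s['time_s'],s['position'],s['force'],s['joint_positions'].round(1))
c=snap('scene','s11.png')
a=cv2.imread('pics/s11.png')[130:190,260:340]
cv2.imwrite('pics/m11.png',cv2.resize(a,None,fx=10,fy=10,interpolation=2))
from tilt import model
P=model(s,-30,-.0123,-.0086);print([proj(c,P((x,0,0))).round(1) for x in (0,.024,.046)],P((.046,0,0)))
print([proj(c,(.5215,.2435,z)).round(1) for z in (.012,.04)])
tip=P((.046,0,0));R=s['tcp_rot']
for dz in (-.012,-.022):
    d=np.array([.5215,.2435,.04+dz])-tip; print(dz,(R.T@d).round(4))
E
```

```text
16.6 [0.50616258 0.24009424 0.08899789] [-0.89958401  0.05234995 -1.62632513] [ 14.3  48.6  74.8  -0.6  87.2 -90.3]
[array([299.6, 154.2]), array([298.9, 160.4]), array([298.2, 166. ])] [0.51894185 0.24322521 0.04920163]
[array([298. , 175.4]), array([298.6, 168.6])]
-0.012 [ 0.0169 -0.013  -0.0003]
-0.022 [ 0.0256 -0.0181 -0.0002]
```

View pics/m11.png

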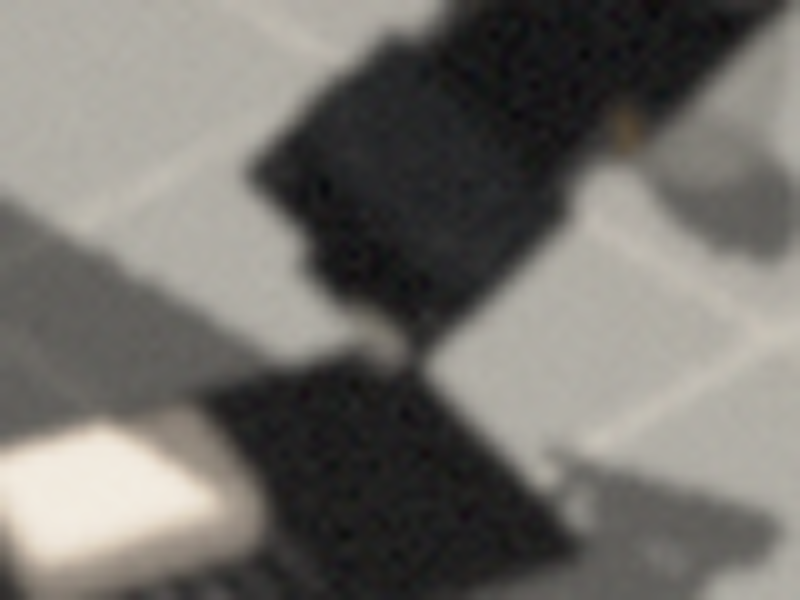

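play_rows([
  [[0.008,-0.006,0,0,0,0,0.02],[0.017,-0.013,0,0,0,0,0.02],[0.017,-0.013,0,0,0,0,0.02]],
])

```text
time_s: 16.95
position: [0.5108, 0.2408, 0.0699]
tcp_rot: [[-0.49, -0.833, -0.256], [-0.136, -0.217, 0.967], [-0.861, 0.509, -0.007]]
force: [-3.2, -1.9, 2.0]
opening: 0.413
```

play_rows([
  [[0.005,-0.003,0,0,0,0,0.02],[0.009,-0.005,0,0,0,0,0.02],[0.012,-0.007,0,0,0,0,0.02],[0.012,-0.007,0,0,0,0,0.02]],
])

```text
time_s: 17.35
position: [0.5096, 0.2401, 0.057]
tcp_rot: [[-0.494, -0.831, -0.256], [-0.137, -0.217, 0.967], [-0.859, 0.512, -0.007]]
force: [-3.9, -2.7, 8.3]
opening: 0.414
```

play_rows([
  [[0,0,0,0,0,0,0.04],[0,0,0,0,0,0,0.05],[0,0,0,0,0,0,0.055],[-0.02,0,0,0,0,0,0.055],[-0.06,0,0,0,0,0,0.055],[-0.1,0,0,0,0,0,0.055],[-0.14,0,0,0,0,-8,0.055],[-0.15,0,0,0,0,-16,0.055],[-0.16,0,0,0,0,-24,0.055],[-0.16,0,0,0,0,-30,0.055],[-0.16,0,0,0,0,-30,0.055]],
])

```text
time_s: 18.45
position: [0.5864, 0.2625, 0.1937]
tcp_rot: [[-0.008, -0.967, -0.257], [-0.008, -0.256, 0.967], [-1.0, 0.009, -0.006]]
force: [0.2, -1.1, 0.1]
opening: 0.633
```

```bash
python3 - <<'E'
from h import *
s=read_state();print(s['time_s'],s['position'],s['force'],s['joint_positions'].round(1),s['tcp_rot'].round(3))
c=snap('scene','s12.png');t=snap('wrist','w12.png')
a=cv2.imread('pics/s12.png')[130:190,260:340]
cv2.imwrite('pics/m12.png',np.hstack([cv2.resize(a,(400,300),interpolation=2),cv2.resize(cv2.imread('pics/w12.png'),(400,300))]))
E
```

```text
18.45 [0.58644396 0.26249041 0.19368524] [ 0.15131083 -1.09969066  0.05549559] [ 14.3  33.6  80.6  -0.4  66.3 -90.4] [[-0.008 -0.967 -0.257]
 [-0.008 -0.256  0.967]
 [-1.     0.009 -0.006]]
```

View pics/m12.png

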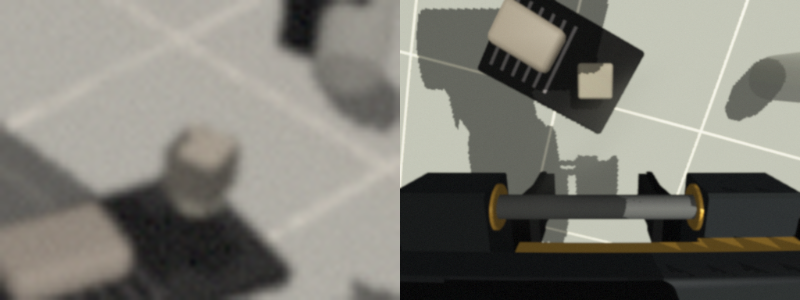

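The head stands upright in its cup again. Next I'm measuring the block more closely.

```bash
python3 - <<'E'
import cv2
a=cv2.imread('pics/w12.png')[65:140,200:300];cv2.imwrite('pics/w12z.png',cv2.resize(a,None,fx=8,fy=8,interpolation=cv2.INTER_CUBIC))
E
```

```text
(no output)
```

View pics/w12z.png

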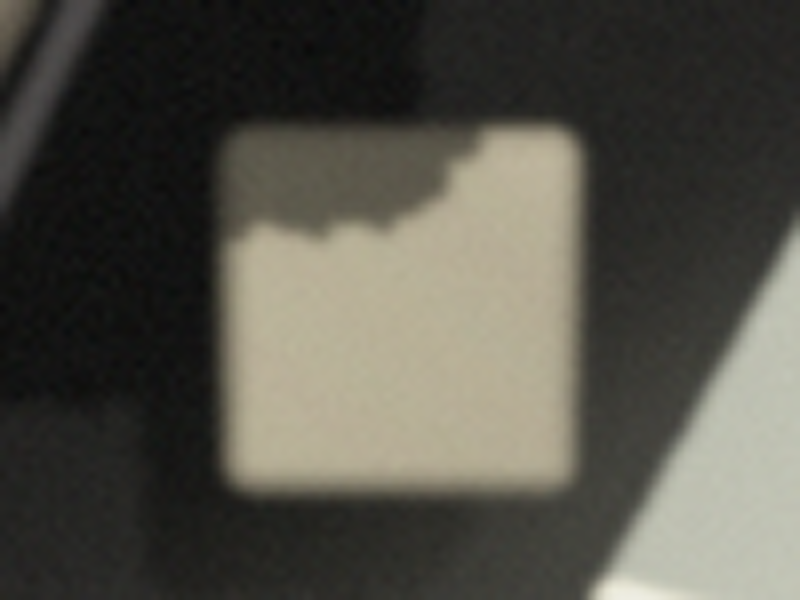

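```bash
python3 - <<'E'
from h import *
c=capture('wrist')
q=np.array([atz(c,(199.6+x/8,64.6+y/8),.082) for x,y in [(217,122),(583,122),(578,493),(223,493)]])
for i in range(4):
    d=q[(i+1)%4]-q[i];print(q[i].round(4),np.linalg.norm(d),np.degrees(np.arctan2(d[1],d[0])))
m=q.mean(0);s=read_state();print(m,s['position'],s['tcp_rot'].round(4))
R=s['tcp_rot'];print(R.T@(np.array([m[0],m[1],.047])-s['position']), R.T@(m-s['position']))
E
```

```text
[0.5108 0.2229 0.082 ] 0.035570741183298754 104.77036992654159
[0.5017 0.2573 0.082 ] 0.03560056390585841 14.82978327409228
[0.5362 0.2664 0.082 ] 0.035580610895149994 -75.1906770760255
[0.5452 0.232  0.082 ] 0.0356247448019461 -165.18611743209854
[0.52348556 0.24468002 0.082     ] [0.59066625 0.26293152 0.19267001] [[-0.0062 -0.9667 -0.2558]
 [-0.0077 -0.2558  0.9667]
 [-1.      0.0079 -0.0059]]
[0.14621763 0.06845701 0.00039581] [0.11121934 0.06873455 0.00019042]
```

```bash
cat >> h.py <<'E'
def rel6(s,p,psi):
    R=s['tcp_rot'];return (R.T@(np.array(p)-s['position'])).round(4).tolist()+np.degrees(cv2.Rodrigues(R.T@tool(psi))[0].ravel()).round(2).tolist()
E
python3 - <<'E'
from h import *
s=read_state()
print(s['position'],s['qvel'])
for z in (.12,.048):print(rel6(s,[.5225,.244,z],104.9))
E
```

```text
[0.59066625 0.26293152 0.19267001] [-0.15355203  1.15797098 -1.16191309 -0.00312455 -0.34720364 -0.03547342]
[0.0732, 0.0702, -0.0004, -0.08, -0.34, -0.45]
[0.1452, 0.0696, -0.0, -0.08, -0.34, -0.45]
```

play_rows([
  [[0.03,0.04,0,0,-0.3,-0.5,0.055],[0.06,0.07,0,0,-0.3,-0.5,0.055],[0.073,0.07,0,0,-0.3,-0.5,0.055],[0.073,0.07,0,0,-0.3,-0.5,0.055],[0.073,0.07,0,0,-0.3,-0.5,0.055]],
])

```text
time_s: 19.1
position: [0.5245, 0.2448, 0.1203]
tcp_rot: [[0.004, -0.967, -0.256], [0.0, -0.256, 0.967], [-1.0, -0.004, -0.001]]
force: [0.4, 0.3, -0.0]
opening: 0.634
```

```bash
python3 - <<'E'
from h import *
s=read_state()
print(s['position'],s['tcp_rot'].round(3),s['qvel'].round(1))
for z in (.12,.048):print(rel6(s,[.5225,.244,z],104.9))
E
```

```text
[0.52448842 0.24480425 0.12026209] [[ 0.004 -0.967 -0.256]
 [ 0.    -0.256  0.967]
 [-1.    -0.004 -0.001]] [-0.1 -1.3 -0.9  0.  -0.1 -0.1]
[0.0003, 0.0021, -0.0003, -0.09, -0.04, 0.2]
[0.0723, 0.0024, -0.0002, -0.09, -0.04, 0.2]
```

play_rows([
  [[0.03,0.002,0,0,0,0,0.055],[0.06,0.002,0,0,0,0,0.055],[0.072,0.002,0,0,0,0,0.055],[0.072,0.002,0,0,0,0,0.05],[0.072,0.002,0,0,0,0,0.04],[0.072,0.002,0,0,0,0,0.03],[0.072,0.002,0,0,0,0,0.02],[0.072,0.002,0,0,0,0,0.02],[0.072,0.002,0,0,0,0,0.02]],
])

```text
time_s: 20.0
position: [0.5212, 0.2437, 0.0498]
tcp_rot: [[0.005, -0.967, -0.256], [-0.0, -0.256, 0.967], [-1.0, -0.005, -0.001]]
force: [0.8, -2.4, 5.8]
opening: 0.411
```

play_rows([
  [[-0.02,0,0,0,0,0,0.02],[-0.04,0,0,0,0,0,0.02],[-0.08,0,0,0,0,0,0.02],[-0.13,0,0,0,0,0,0.02],[-0.14,0,0,0,0,0,0.02],[-0.14,0,0,0,0,0,0.02]],
])

```text
time_s: 20.6
position: [0.5206, 0.2443, 0.1906]
tcp_rot: [[0.006, -0.967, -0.256], [0.001, -0.256, 0.967], [-1.0, -0.006, -0.0]]
force: [-0.2, -0.7, -1.5]
opening: 0.41
```

```bash
python3 - <<'E'
from h import *
s=read_state()
print(s['time_s'],s['position'],s['tcp_rot'].round(3),s['opening']*87)
psi=38.5; y=np.array([-np.sin(np.radians(psi)),np.cos(np.radians(psi))])
hub=np.array([.532,-.167]);v=hub-.055*y
print(v,rel6(s,[v[0],v[1],.18],psi))
E
```

```text
20.6 [0.5206051  0.24434799 0.19060104] [[ 0.006 -0.967 -0.256]
 [ 0.001 -0.256  0.967]
 [-1.    -0.006 -0.   ]] 35.65169759370582
[ 0.56623831 -0.21004345] [0.0103, 0.0723, -0.4509, 66.33, 0.19, 0.33]
```

play_rows([
  [[0.01,0.0723,-0.4509,66.3,0.2,0.3,0.02],[0.01,0.0723,-0.4509,66.3,0.2,0.3,0.02],[0.01,0.0723,-0.4509,66.3,0.2,0.3,0.02],[0.01,0.0723,-0.4509,66.3,0.2,0.3,0.02],[0.01,0.0723,-0.4509,66.3,0.2,0.3,0.02],[0.01,0.0723,-0.4509,66.3,0.2,0.3,0.02],[0.01,0.0723,-0.4509,66.3,0.2,0.3,0.02],[0.01,0.0723,-0.4509,66.3,0.2,0.3,0.02],[0.01,0.0723,-0.4509,66.3,0.2,0.3,0.02],[0.01,0.0723,-0.4509,66.3,0.2,0.3,0.02],[0.01,0.0723,-0.4509,66.3,0.2,0.3,0.02],[0.01,0.0723,-0.4509,66.3,0.2,0.3,0.02]],
])

```text
time_s: 21.8
position: [0.5635, -0.2089, 0.1766]
tcp_rot: [[-0.008, -0.623, 0.782], [0.001, 0.782, 0.623], [-1.0, 0.006, -0.006]]
force: [0.4, 0.9, -0.7]
opening: 0.41
```

play_rows([
  [[0,0,0,0,0,0,0.02],[0,0,0,0,0,0,0.02],[0,0,0,0,0,0,0.02]],
])

```text
time_s: 22.1
position: [0.5651, -0.2093, 0.1786]
tcp_rot: [[-0.005, -0.624, 0.781], [-0.002, 0.781, 0.624], [-1.0, 0.001, -0.005]]
force: [-0.3, 0.6, -1.0]
opening: 0.412
```

```bash
python3 - <<'E'
from h import *
s=read_state()
print(s['time_s'],s['position'],s['tcp_rot'].round(4).tolist(),s['opening']*87,s['joint_positions'].round(1))
c=snap('wrist','w14.png');import pickle;pickle.dump((c,s),open('w14.pkl','wb'))
d=snap('scene','s14.png')
uv=proj(c,[.532,-.167,.082]).round().astype(int);print(uv)
a=cv2.imread('pics/w14.png')[uv[1]-45:uv[1]+45,uv[0]-60:uv[0]+60];cv2.imwrite('pics/w14z.png',cv2.resize(a,None,fx=6.66,fy=6.66,interpolation=2))
a=cv2.imread('pics/s14.png')[150:250,150:280];cv2.imwrite('pics/s14z.png',cv2.resize(a,None,fx=6,fy=6,interpolation=2))
E
```

```text
22.1 [ 0.56510472 -0.20925666  0.17860347] [[-0.0045, -0.6243, 0.7811], [-0.0018, 0.7812, 0.6243], [-1.0, 0.0015, -0.0046]] 35.805262245277724 [-30.8  31.6  87.7  -0.3  60.9 -69.3]
[252 124]
```

View pics/w14z.png

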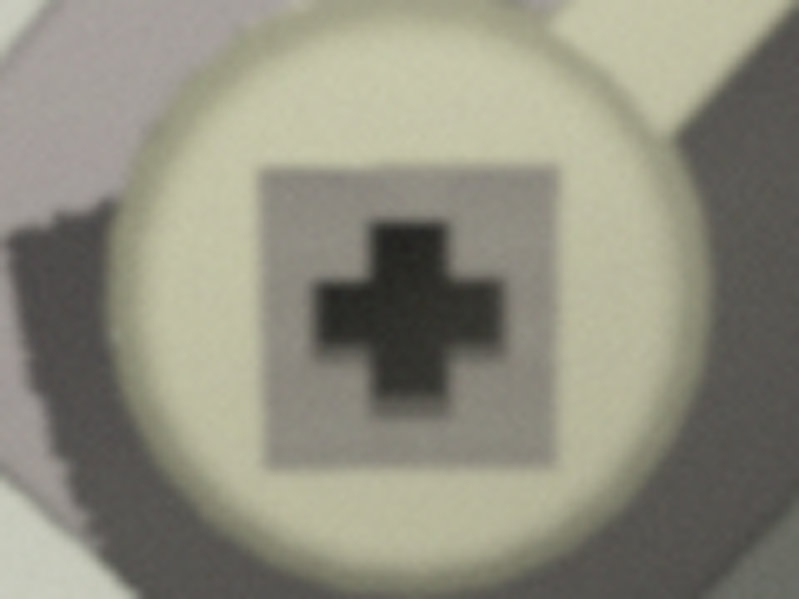

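View pics/w14.png

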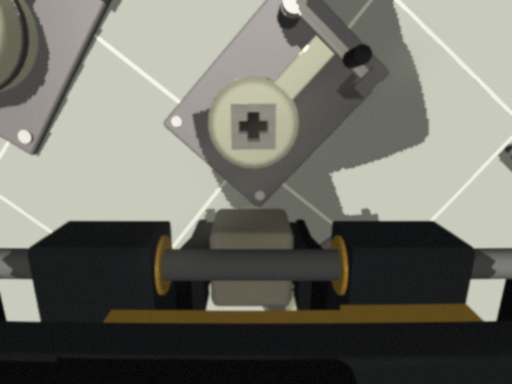

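View pics/s14z.png

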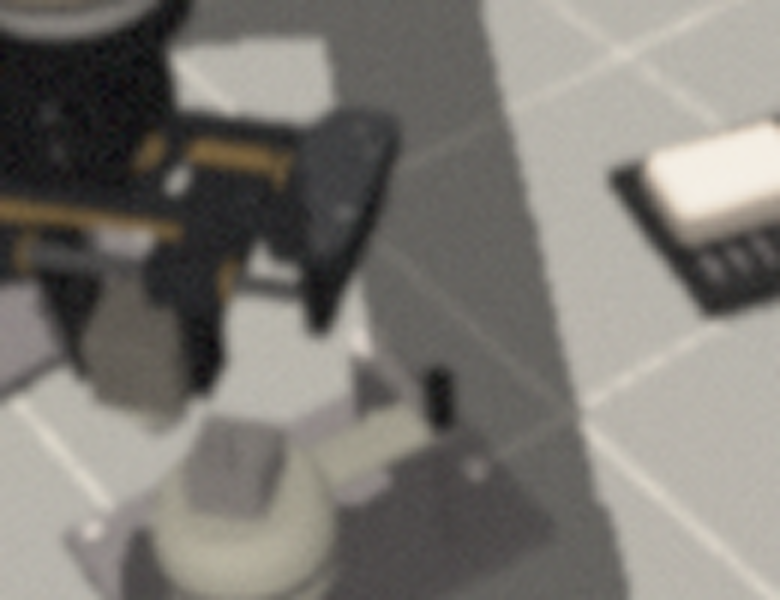

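```bash
python3 - <<'E'
from h import *
import pickle
from tilt import model
c,s=pickle.load(open('w14.pkl','rb'))
uv=(252,124);P=lambda x,y:atz(c,(uv[0]-60-.43+x/6.66,uv[1]-45-.43+y/6.66),.082)
q=np.array([P(*v) for v in [(260,168),(558,168),(556,467),(265,467)]])
for i in range(4):
    d=q[(i+1)%4]-q[i];print(np.linalg.norm(d).round(4),np.degrees(np.arctan2(d[1],d[0])).round(1))
print(q.mean(0),'cross',P(409,317),P(408.5,316.5))
for dy in (-.002,0,.002):
    M=model(s,0,-.0142,dy);print(dy,[proj(c,M((x,y,z))).round(1).tolist() for x,y,z in [(-.018,-.018,.018),(-.018,.018,.018),(.018,.018,.018),(-.018,-.018,-.018),(-.018,.018,-.018),(.018,.018,-.018)]])
a=cv2.imread('pics/w14.png')[200:315,185:315];cv2.imwrite('pics/w14b.png',cv2.resize(a,None,fx=5,fy=5,interpolation=2))
E
```

```text
0.0334 38.6
0.0336 -50.8
0.0337 -141.4
0.0336 128.7
[ 0.53387577 -0.16786983  0.082     ] cross [ 0.5336183  -0.16767884  0.082     ] [ 0.5335387  -0.16767049  0.082     ]
-0.002 [[290.8, 312.1], [293.5, 236.6], [285.1, 209.6], [209.6, 312.1], [206.7, 236.7], [215.6, 209.6]]
0 [[290.9, 308.2], [293.6, 232.1], [285.2, 205.9], [209.5, 308.2], [206.5, 232.2], [215.5, 205.9]]
0.002 [[291.1, 304.2], [293.8, 227.6], [285.3, 202.2], [209.3, 304.2], [206.3, 227.6], [215.3, 202.2]]
```

View pics/w14b.png

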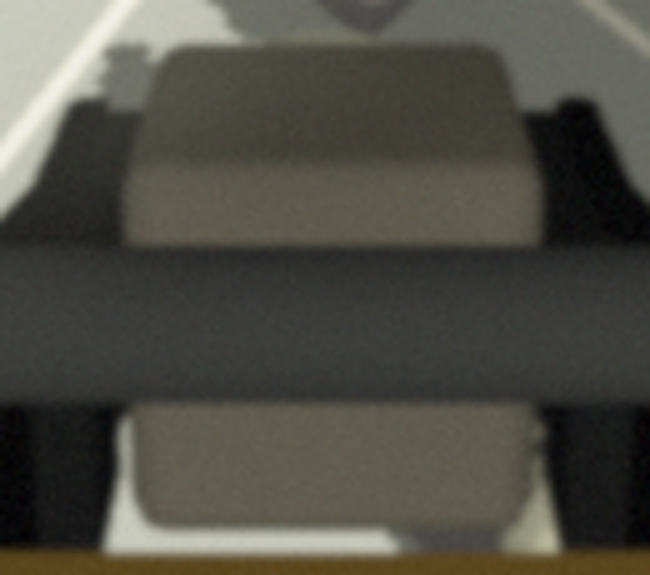

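```bash
python3 - <<'E'
from h import *
s=read_state();R=s['tcp_rot']
t=np.array([.53375,-.16778,.122])-.0002*R[:,1]-.0005*R[:,2]
t[2]=.122
print(s['position'],t,rel6(s,t,38.75))
E
```

```text
[ 0.56522225 -0.20980525  0.17873407] [ 0.533484   -0.16824823  0.122     ] [0.0568, 0.0522, 0.0014, -0.15, -0.26, -0.06]
```

play_rows([
  [[0.01,0.02,0.0014,-0.15,-0.25,0,0.02],[0.03,0.045,0.0014,-0.15,-0.25,0,0.02],[0.05,0.0522,0.0014,-0.15,-0.25,0,0.02],[0.057,0.0522,0.0014,-0.15,-0.25,0,0.02],[0.057,0.0522,0.0014,-0.15,-0.25,0,0.02],[0.057,0.0522,0.0014,-0.15,-0.25,0,0.02]],
])

```text
time_s: 22.8
position: [0.5348, -0.17, 0.1223]
tcp_rot: [[0.001, -0.625, 0.781], [-0.001, 0.781, 0.625], [-1.0, -0.001, 0.001]]
force: [-1.0, 0.9, -1.7]
opening: 0.409
```

```bash
python3 - <<'E'
from h import *
s=read_state();print(s['time_s'],s['position'],s['force'],s['qvel'].round(1))
print(rel6(s,[.5335,-.1682,.122],38.75))
d=snap('scene','s15.png');s=read_state();print(s['position'])
a=cv2.imread('pics/s15.png')[180:250,160:230];cv2.imwrite('pics/s15z.png',cv2.resize(a,None,fx=8,fy=8,interpolation=2))
print([proj(d,(.5335,-.1682,z)).round(1) for z in (.082,.104,.112)])
E
```

```text
22.8 [ 0.53482927 -0.17002988  0.12231546] [-1.01260916  0.88276638 -1.65144969] [-0.2 -0.5 -0.3  0.   0.1  0.1]
[0.0003, 0.0023, 0.0001, -0.08, 0.04, 0.07]
[ 0.53490682 -0.1701147   0.1225283 ]
[array([188.1, 223.6]), array([187. , 217.6]), array([186.6, 215.4])]
```

View pics/s15z.png

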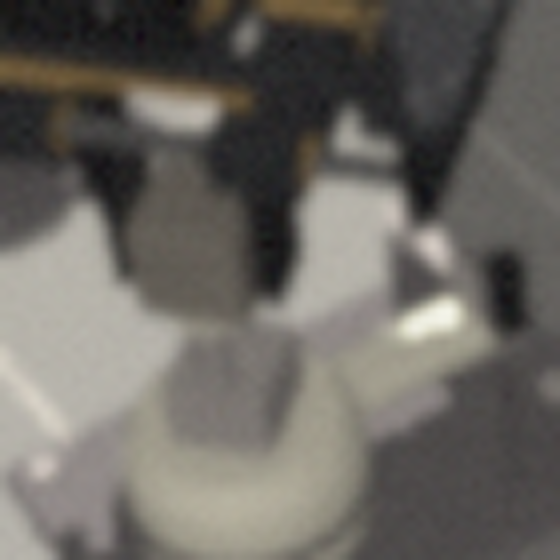

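play_rows([
  [[0.003,0.0023,0,0,0,0,0.02],[0.006,0.0023,0,0,0,0,0.02],[0.006,0.0023,0,0,0,0,0.02],[0.006,0.0023,0,0,0,0,0.02]],
])

```text
time_s: 23.25
position: [0.532, -0.1673, 0.1155]
tcp_rot: [[-0.001, -0.625, 0.781], [0.001, 0.781, 0.625], [-1.0, 0.001, -0.0]]
force: [0.4, 1.0, -1.2]
opening: 0.413
```

```bash
python3 - <<'E'
from h import *
s=read_state();print(s['time_s'],s['position'],s['force'],s['qvel'].round(1))
print(rel6(s,[.5335,-.1682,.110],38.75))
c=snap('wrist','w16.png')
a=cv2.imread('pics/w16.png')[195:320,185:315];cv2.imwrite('pics/w16z.png',cv2.resize(a,None,fx=4.8,fy=4.8,interpolation=2))
E
```

```text
23.25 [ 0.53197365 -0.16729866  0.11554864] [ 0.38830994  1.04975025 -1.1582262 ] [-0.  -0.1 -0.  -0.1 -0.  -0. ]
[0.0055, -0.0017, 0.0006, -0.08, -0.02, -0.07]
```

View pics/w16z.png

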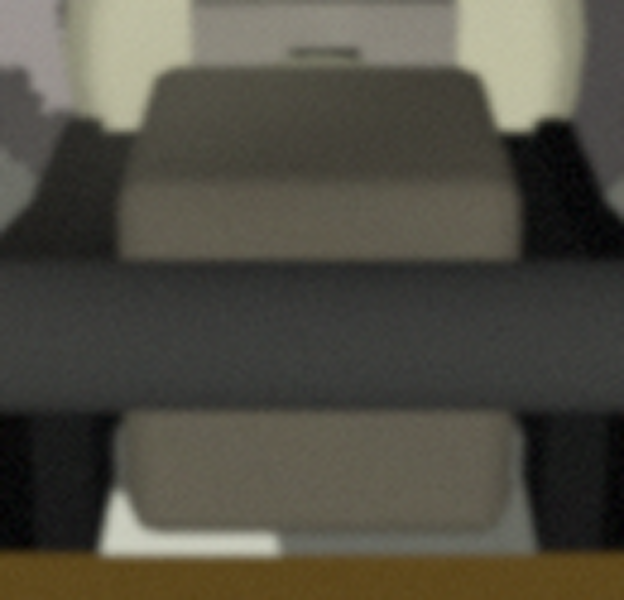

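```bash
python3 - <<'E'
from h import *
c=capture('wrist');s=read_state();R=s['tcp_rot'];p=s['position']
Z=lambda x,y:(184.6+x/4.8,194.6+y/4.8)
for v in [(323,47),(323.5,2),(190,40),(457,40)]:
    print(v,(R.T@(atz(c,Z(*v),.082)-p)).round(4))
from tilt import model
for dy in (0,):
    M=model(s,0,-.0142,dy);print(dy,[((proj(c,M((x,y,z)))-[184.6,194.6])*4.8).round(0).tolist() for x,y,z in [(-.018,-.018,.018),(-.018,.018,.018),(.018,.018,.018),(-.018,-.018,-.018),(-.018,.018,-.018),(.018,.018,-.018)]])
E
```

```text
(323, 47) [0.0336 0.0095 0.0008]
(323.5, 2) [0.0336 0.0155 0.0009]
(190, 40) [ 0.0336  0.0105 -0.016 ]
(457, 40) [0.0336 0.0105 0.0178]
0 [[511.0, 545.0], [524.0, 180.0], [483.0, 54.0], [120.0, 545.0], [106.0, 180.0], [148.0, 54.0]]
```

play_rows([
  [[0,-0.0017,0.0005,0,0,0,0.02],[0,-0.0017,0.0005,0,0,0,0.02],[0.002,-0.0017,0.0005,0,0,0,0.02],[0.004,-0.0017,0.0005,0,0,0,0.02],[0.006,-0.0017,0.0005,0,0,0,0.02],[0.006,-0.0017,0.0005,0,0,0,0.02]],
])

```text
time_s: 23.95
position: [0.5331, -0.168, 0.1091]
tcp_rot: [[-0.002, -0.625, 0.781], [0.001, 0.781, 0.625], [-1.0, 0.002, -0.001]]
force: [0.3, 0.8, -1.5]
opening: 0.412
```

```bash
python3 - <<'E'
from h import *
s=read_state();print(s['time_s'],s['position'],s['force'],s['moment'])
print(rel6(s,[.5335,-.1682,.0918],38.75))
E
```

```text
23.95 [ 0.53307089 -0.16804922  0.10911427] [ 0.26635856  0.8042332  -1.54844481] [ 0.01347992 -0.14860456  0.01294896]
[0.0173, -0.0004, 0.0003, -0.08, -0.04, -0.12]
```

play_rows([
  [[0.002,-0.0002,0.0002,0,0,0,0.02],[0.004,-0.0003,0.0002,0,0,0,0.02],[0.006,-0.0003,0.0002,0,0,0,0.02],[0.006,-0.0003,0.0002,0,0,0,0.02]],
])

```text
time_s: 24.35
position: [0.5335, -0.1682, 0.1032]
tcp_rot: [[-0.002, -0.625, 0.781], [0.001, 0.781, 0.625], [-1.0, 0.002, -0.001]]
force: [0.6, -0.1, -0.8]
opening: 0.413
```

play_rows([
  [[0.003,0,0,0,0,0,0.02],[0.006,0,0,0,0,0,0.02],[0.009,0,0,0,0,0,0.02],[0.011,0,0,0,0,0,0.02],[0.013,0,0,0,0,0,0.02],[0.013,0,0,0,0,0,0.02]],
])

```text
time_s: 24.95
position: [0.5339, -0.1684, 0.0919]
tcp_rot: [[-0.0, -0.625, 0.781], [0.0, 0.781, 0.625], [-1.0, 0.0, -0.0]]
force: [-2.7, 0.2, 8.9]
opening: 0.409
```

play_rows([
  [[0.001,0,0,0,0,0,0.02],[0.002,0,0,0,0,0,0.02],[0.002,0,0,0,0,0,0.02],[0.002,0,0,0,0,0,0.02]],
])

```text
time_s: 25.35
position: [0.534, -0.1685, 0.0917]
tcp_rot: [[0.0, -0.625, 0.781], [-0.0, 0.781, 0.625], [-1.0, -0.0, 0.0]]
force: [-5.1, 2.7, 21.4]
opening: 0.413
```

```bash
python3 - <<'E'
from h import *
s=read_state();print(s['time_s'],s['position'],s['force'],s['moment'])
c=snap('scene','s17.png');w=snap('wrist','w17.png')
a=cv2.imread('pics/s17.png')[180:250,150:250];b=cv2.imread('pics/w17.png')[180:320,160:340]
cv2.imwrite('pics/m17.png',np.hstack([cv2.resize(a,(400,280),interpolation=2),cv2.resize(b,(360,280),interpolation=2)]))
E
```

```text
25.35 [ 0.53396805 -0.16847032  0.09170593] [-5.09465636  2.66033134 21.42179155] [ 0.37441978  0.74135977 -0.10854556]
```

View pics/m17.png

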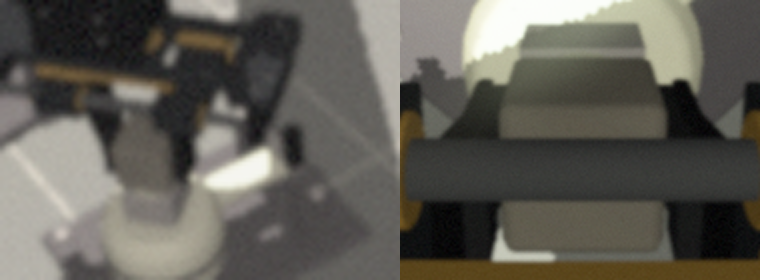

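```bash
python3 - <<'E'
from h import *
c=capture('scene')
hg=np.array([.4995,-.08])
print('knob pred closed',proj(c,(.5615,-.082,.078)))
print([(round(d['p'],2),np.round(d['at']).tolist()) for d in trace('scene','hook_knob')])
s=read_state();print(s['time_s'],s['position'],s['force'])
print(hand_in())
E
```

```text
knob pred closed [221.99850567 215.08870378]
[(0.52, [223.0, 214.0])]
25.55 [ 0.53395787 -0.16843786  0.09168288] [-5.36408937  1.23947464 21.42308691]
the job is handed in; nothing more can be done
None
```

The hook is closed in its catch, and the pumice head is seated in the drive hub with the arm still pressing on it. I handed the job in at about 25.6 s, with no verdict reported.

- **Hook:** I swung the middle-sized unit's hook shut until the stop pushed back with about 12 N. After I let go, the pictures showed the bar lying in line with the post. Just before hand-in the knob was found at pixel (223,214), against (222,215) predicted for closed.
- **Mishap on the first pull-out:** I repeated a sideways shift by mistake while the stem was still in the cup. The head tilted about 30° in the grip; forces stayed low, at about 14 N on the tool. I put it back upright in the cup, tilting the gripper to do so, and took hold of it again. The last joint but one came within 0.1° of its limit on the first try, so I turned the gripper half round for the second.
- **Head:** I aligned it with the hub using the wrist camera. It slid in with no sign of catching and came to rest at tool height 91.7 mm, against 91.8 mm expected when fully home. Adding about 12 N more push moved it only 0.2 mm, so it is against the stop. At hand-in the arm was pressing with about 21 N.

I did not measure the soap, bottle, brush and tube again at the end. In the pictures taken along the way the soap and bottle looked unmoved. I saw no contact with the brush or tube.

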